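Put the gold watch away in the tray, movement under its cover

ROBOT

A 6-joint arm with a two-finger parallel gripper is mounted at the origin on the work surface. World frame = base frame: x ahead of the robot, y to its left, z up, the work surface at z = 0. Lengths are in m, angles in rad, forces in N, time in s.
With the tool pointing down it reaches from about 0.35 to 0.975 m from the base axis. Payload 4.9 kg.
Tool frame: the origin (TCP) lies on the centre line of the jaws, within the pads' length; the fingertips stand manip.tip_reach ahead of it and the grasp point (between the pads) is the TCP (manip.tip_reach is the distance from the TCP to the fingertips, in m); z points along the fingers, y is the line along which they close (so a half turn about z gives the same grasp; the last joint's range is limited). The gripper opens to 85 mm and grips with 20 to 120 N. Pads are 22 mm wide; open, the fingers measure 114 mm over their backs; the gripper's body (76 mm by 85 mm) begins 54 mm behind the grasp point. The pads swing forward as they close: fully open they stand 13 mm farther back than shut.
Start: joints at [1.23, 0.053, 1.613, -0, 1.476, -0.119], TCP at [0.137, 0.61, 0.218] pointing down, gripper open.
Joint ranges: [-3.01, 3.01], [-1.01, 2.22], [0.06, 2.58], [-1.02, 4.17], [0.09, 2.62], [-3.14, 3.14]. Speed limits (rad/s): [2.57, 2.57, 3.14, 3.14, 3.14, 3.14].

INTERFACE

Orientations are given as a unit quaternion [w, x, y, z].
In Python, from plant import manip gives the robot as it stands. The module is installed in compiled form; this text tells all that it offers.
- The arm moves only by the tool move_arm, never from a script. Its argument "rows" is a list of rows, each a list of 7 numbers: the shift along the tool's x, y, z in cm, then the turn, a rotation vector about the tool's x, y, z in degrees, then the opening, from -1 (shut) to 1 (fully open). In form: [[tx, ty, tz, ax, ay, az, jaw], ...]. A call has 1 to 20 rows; each row shifts and turns the commanded pose from where the row before left it, along the tool's axes as they then stand; what a row does not reach is not made up. A row lasts 1/12 s, in which the tool goes at most 41.7 mm and 7.16 degrees, less where a joint would pass 70% of its speed; a pose out of reach is approached as far as the arm can. A call is refused whole if a number of a shift passes 4.17 or a number of a turn 7.16, either way. A call with a gripper value outside its range is refused whole. The fingers move at their own pace and stop on an object; the grip force is fixed at half the most. Time passes only in rows, so rows that do not move let the fingers close. It gives the time, the measured TCP pose, the force, the opening and the grip force at its end, in the units of the state.
- manip.state(): the state, without advancing time (a new reading comes with each control period).
- manip.grab_frame(name): name is "scene" or "side" or "wrist"; returns a dict with "img" (384x512x3 uint8, blue, green, red), "mtx" (3x3 intrinsics, pixels), "R" (3x3) and "t" (3): a world point X has camera coordinates R X + t. Camera axes: x right, y down, z forward; pixel columns grow to the right and rows downward; lengths in m; the calibration is good to about 2 mm. The wrist camera is an equidistant fisheye: a pixel r from the principal point sees the ray r / f radians off the axis. A picture is of the moment at which its call begins. There is no depth.
- manip.job_done(): hands the job in; it is judged then, once.
The state is a dict: "time": time; "joint_pos": joint angles; "joint_vel": joint speeds; "joint_efforts": joint torques, N m; "tool_pos": TCP position; "tool_rot": TCP orientation; "contact_force": force on the tool from outside, world axes, zero at the start; "ft_torque": the same for the moment, N m; "gripper_width": opening from 0.0 (shut) to 1.0 (fully open); "grasp_force": force on a finger pad.
Only numpy, scipy, OpenCV 4.12 (cv2) and the standard library are available. Lean on these libraries where they do the work, as an engineer would, in place of code of your own. Each camera call takes 0.05 s, during which the arm holds its last target. There are 200 camera calls.

TASK

Put the dismantled gold watch away in the grey tray: its case in the middle of the round blue cushion, its case back in the middle of the square green pad and its gilt movement in the middle of the round black base, each lying flat with the same side up as now. Then put the clear cover over the movement so that it stands flat and central on the black base. Set everything down, do not drop it, and leave the steel watch's case, case back and movement where they lie.

Things in the scene. Friction and masses are not known exactly. Their poses are not given: they have to be found in the camera images.
- case_gold: Wristwatch case in yellow gold, loose, lying flat with its dark glass up: a disc 44 mm across and 12 mm high with four short lugs towards +x and -x (50 mm over the lugs). The sides at +y and -y are plain: grip there, 44 mm wide, upright from 1.5 to 9 mm. Origin: centre of the underside, z up. About 50 g.
- back_gold: Screw-down watch case back in yellow gold, loose, lying flat with its outer face (six dark notches) up: a plain disc 38 mm across from 2.5 to 8 mm above its underside, on a neck 34 mm across below that; 8 mm high. Origin: centre of the underside, z up. About 30 g.
- movement_gold: Round watch movement in gilt (gold-coloured) finish, loose, lying with bridges, jewels and balance wheel up: 33 mm across, set in a white nylon holder ring, together a disc 40 mm across, 9 mm high, with a small crown sticking out at +x to 24 mm from the centre. Grip the ring across y, 40 mm. Origin: centre of the underside, z up. About 30 g.
- cover: Clear acrylic movement cover (dust dome), loose, standing mouth down: a round cap 69 mm across outside, 64 mm inside, 22 mm high with a 3 mm thick top, and on the top centre a black knob 14 mm across and 16 mm high (from 22 to 38 mm above the rim). Origin: centre of the open mouth, at the level of the rim on which it stands, z up. About 45 g.
- cushion: Round blue casing cushion, firm, 70 mm across, 14 mm high, flat top 66 mm across: the rest for the case. Origin: centre of its underside; its top is 14 mm above that. Fixed on the 4 mm floor of the grey ceramic tray (fixed, 340 x 124 mm, rim 10 mm high, 6 mm wide); the three rests stand in a row 105 mm apart along the tray, in any order; the tray's place and angle vary.
- pad: Square green leather pad, 80 x 80 mm, 6 mm thick, flat and firm: the rest for the case back. Origin: centre of its underside; its top is 6 mm above that. Fixed on the 4 mm floor of the grey ceramic tray (fixed, 340 x 124 mm, rim 10 mm high, 6 mm wide); the three rests stand in a row 105 mm apart along the tray, in any order; the tray's place and angle vary.
- base: Round black base plate of the movement cover, 90 mm across, 6 mm thick, flat top: the rest for the movement and the cover over it. Origin: centre of its underside; its top is 6 mm above that. Fixed on the 4 mm floor of the grey ceramic tray (fixed, 340 x 124 mm, rim 10 mm high, 6 mm wide); the three rests stand in a row 105 mm apart along the tray, in any order; the tray's place and angle vary.
- case_steel: Wristwatch case in silvery steel, loose, lying flat with its dark glass up: a disc 44 mm across and 12 mm high with four short lugs towards +x and -x (50 mm over the lugs). The sides at +y and -y are plain: grip there, 44 mm wide, upright from 1.5 to 9 mm. Origin: centre of the underside, z up. About 50 g. Not to be moved.
- back_steel: Screw-down watch case back in silvery steel, loose, lying flat with its outer face (six dark notches) up: a plain disc 38 mm across from 2.5 to 8 mm above its underside, on a neck 34 mm across below that; 8 mm high. Origin: centre of the underside, z up. About 30 g. Not to be moved.
- movement_steel: Round watch movement in silvery (steel-coloured) finish, loose, lying with bridges, jewels and balance wheel up: 33 mm across, set in a white nylon holder ring, together a disc 40 mm across, 9 mm high, with a small crown sticking out at +x to 24 mm from the centre. Grip the ring across y, 40 mm. Origin: centre of the underside, z up. About 30 g. Not to be moved.

How it is judged:
By the outcome, as a careful person would: the job done as asked, in the order asked, and still so for the second after the job is handed in, with the robot touching nothing.
It also fails if it takes over 96 s, if anything falls off the work surface, if the arm or the gripper's body presses on something with over 40 N, if the wrist force passes 120 N, or if a joint passes its speed limit or range.

## Working session

There is one attempt and no reset: what is moved stays moved. The work goes in short steps, Python scripts to look and compute and a tool call to move; the robot and the scene stay as the last step left them, time stands still between calls to the robot, and variables do not carry over. Pictures are saved under pics/ and viewed, at most 14 in all, crops included, and the job is handed in when it is done.

Besides the shell and the picture viewer there is one more tool, called after "Request:" by a JSON object that holds its "fn" and its "kwargs", one argument or row to a line. move_arm: Moves the arm, as the interface text tells. Its arguments: {"type":"object","properties":{"rows":{"type":"array","items":{"type":"array","items":{"type":"number"}}}},"required":["rows"]}

```bash
mkdir -p pics
python3 - <<'E'
from plant import manip
import cv2,numpy as np
print(manip.state(), manip.tip_reach)
for n in ("scene","side","wrist"):
    f=manip.grab_frame(n); cv2.imwrite(f"pics/{n}0.png",f["img"]); np.savez(f"pics/{n}0.npz",**f)
    print(n,f["mtx"].tolist(),f["R"].round(4).tolist(),f["t"])
a=[cv2.imread(f"pics/{n}0.png") for n in ("scene","side")]
E
```

```text
{'time': 0.0, 'joint_pos': array([ 1.23002615e+00,  5.33552277e-02,  1.61431074e+00,  1.73382150e-05,
        1.47597882e+00, -1.19006858e-01]), 'joint_vel': array([-1.08826366e-03, -5.09501832e-04,  8.35240906e-04, -8.70460260e-04,
        1.55320156e-05, -1.05231055e-03]), 'joint_efforts': array([-1.41753120e-03, -3.93665850e+01, -3.70178461e+01, -3.49766096e-04,
        7.07642699e-03,  1.63692300e-07]), 'tool_pos': array([0.13724861, 0.6090771 , 0.21685405]), 'tool_rot': array([-2.42210681e-04,  1.10655354e-01,  9.93858310e-01, -9.97104743e-04]), 'contact_force': array([0.91261871, 0.03450595, 0.01866261]), 'ft_torque': array([ 0.00277085, -0.01595231, -0.0067255 ]), 'grasp_force': 0.0, 'gripper_width': 0.9975492897741834} 0.019
scene [[387.8424037746259, 0.0, 254.4788240936296], [0.0, 387.8424037746259, 190.36703494236392], [0.0, 0.0, 1.0]] [[-0.8023, 0.5969, 0.0077], [0.4906, 0.6666, -0.5612], [-0.3402, -0.4464, -0.8276]] [ 0.4391257  -0.22233862  1.26026663]
side [[476.9561791591669, 0.0, 260.0815256289816], [0.0, 476.9561791591669, 182.8743611296956], [0.0, 0.0, 1.0]] [[0.935, -0.3545, -0.0046], [-0.1857, -0.4788, -0.8581], [0.302, 0.8032, -0.5135]] [-0.49911646  0.13518852  1.10809313]
wrist [[297.3186396354542, 0.0, 254.9159342919098], [0.0, 297.3186396354542, 192.76582847005687], [0.0, 0.0, 1.0]] [[0.2198, 0.9755, -0.0029], [0.928, -0.2082, 0.3089], [0.3007, -0.0706, -0.9511]] [-0.62361794 -0.04024718  0.38156212]
```

View pics/scene0.png

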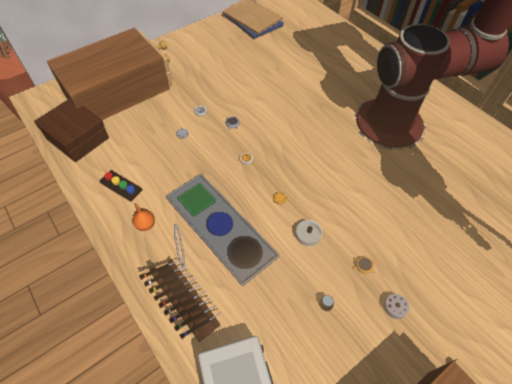

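View pics/side0.png

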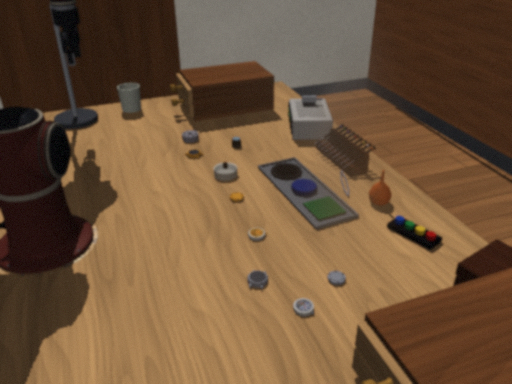

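View pics/wrist0.png

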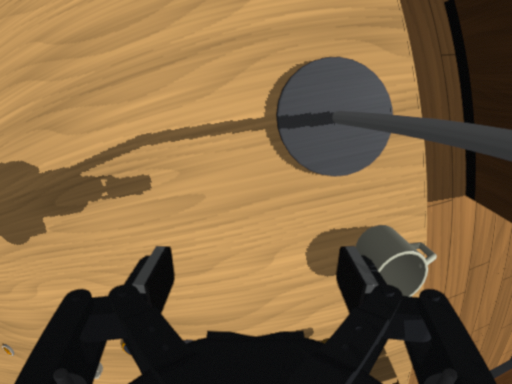

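Scene view: gold movement ≈(246,158), gold back ≈(280,198), cover ≈(308,232), gold case ≈(364,264), steel parts ≈(232,122), (182,133), (200,111), tray with pad (196,199), cushion (219,223), base (245,252). The side view shows cover (226,172), back (237,198), movement (257,234), pad (326,208), cushion (305,187), base (287,171). The wrist camera looks towards the desk edge, with no watch parts in sight.

```bash
cat > h.py <<'E'
import numpy as np,cv2
def load(n):
    d=np.load(f"pics/{n}.npz"); return d
def ray(f,u,v,fish=False):
    K=f["mtx"]; x=(u-K[0,2])/K[0,0]; y=(v-K[1,2])/K[1,1]
    if fish:
        r=np.hypot(x,y); d=np.array([np.sin(r)*x/r,np.sin(r)*y/r,np.cos(r)]) if r>0 else np.array([0,0,1.])
    else: d=np.array([x,y,1.])
    d=f["R"].T@d; return -f["R"].T@f["t"], d/np.linalg.norm(d)
def plane(f,u,v,z,fish=False):
    c,d=ray(f,u,v,fish); return c+d*(z-c[2])/d[2]
def tri(rays):
    A=sum(np.eye(3)-np.outer(d,d) for c,d in rays); b=sum((np.eye(3)-np.outer(d,d))@c for c,d in rays)
    p=np.linalg.solve(A,b); e=[np.linalg.norm((np.eye(3)-np.outer(d,d))@(p-c)) for c,d in rays]
    return p,max(e)
E
python3 - <<'E'
from h import *
s=load("scene0");q=load("side0")
P={"mov":((246,158),(257,234)),"back":((280,198),(237,198)),"cover":((308,232),(226,172)),"case":((364,264),(191,140)),"pad":((196,199),(326,208)),"cush":((219,223),(305,187)),"base":((245,252),(287,171)),"scase":((232,122),(258,280)),"sback":((182,133),(337,278)),"smov":((200,111),(304,307))}
for k,(a,b) in P.items():
    p,e=tri([ray(s,*a),ray(q,*b)]); print(k,p.round(3),round(e,4),plane(s,*a,.01).round(3),plane(q,*b,.01).round(3))
E
python3 - <<'E'
import cv2
a=cv2.imread("pics/scene0.png")[100:320,150:430]
b=cv2.imread("pics/side0.png")[110:330,150:370]
cv2.imwrite("pics/crop0.png",cv2.hconcat([cv2.resize(x,None,fx=1.6,fy=2.5 if 0 else 1.6,interpolation=cv2.INTER_CUBIC) for x in(a,b)]))
E
```

```text
mov [ 0.466 -0.154  0.002] 0.0013 [ 0.469 -0.148  0.01 ] [ 0.464 -0.164  0.01 ]
back [ 0.473  0.018 -0.001] 0.0018 [0.476 0.023 0.01 ] [ 0.469 -0.     0.01 ]
cover [0.484 0.149 0.007] 0.0016 [0.484 0.15  0.01 ] [0.483 0.142 0.01 ]
case [0.435 0.31  0.04 ] 0.0104 [0.43  0.302 0.01 ] [0.44  0.384 0.01 ]
pad [ 0.666 -0.117  0.004] 0.0021 [ 0.666 -0.112  0.01 ] [ 0.664 -0.125  0.01 ]
cush [ 0.658 -0.012  0.009] 0.0013 [ 0.657 -0.011  0.01 ] [ 0.658 -0.014  0.01 ]
base [0.651 0.095 0.004] 0.0021 [0.651 0.098 0.01 ] [0.648 0.084 0.01 ]
scase [ 0.414 -0.302  0.001] 0.0006 [ 0.418 -0.294  0.01 ] [ 0.411 -0.311  0.01 ]
sback [ 0.569 -0.355  0.002] 0.001 [ 0.571 -0.348  0.01 ] [ 0.565 -0.364  0.01 ]
smov [ 0.471 -0.405  0.001] 0.0005 [ 0.474 -0.396  0.01 ] [ 0.467 -0.413  0.01 ]
```

View pics/crop0.png

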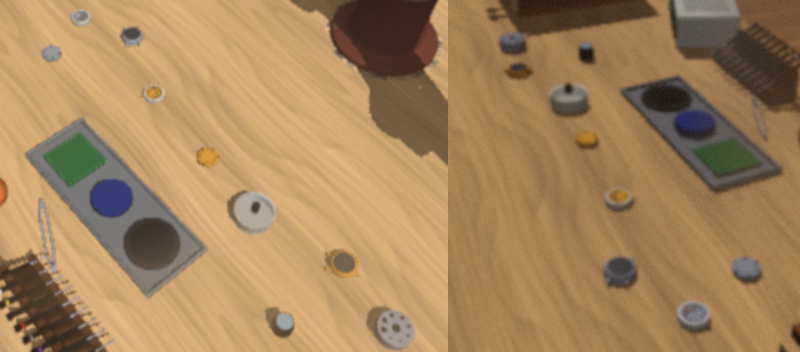

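The crop shows the gold case in the side view at full-picture px ≈(194,154), below a grey distractor. Coarse places agree: case ≈(0.43,0.305), tray row ≈94° in yaw.

Run:
```python
from h import *
from scipy.spatial.transform import Rotation as Ro
s=load("scene0");q=load("side0");w=load("wrist0")
print(tri([ray(s,364,264),ray(q,194,154)]))
from plant import manip
st=manip.state();r=st["tool_rot"];T=Ro.from_quat([*r[1:],r[0]]).as_matrix();print(T.round(3))
c=-w["R"].T@w["t"];print("cam in tool",T.T@(c-st["tool_pos"]),"Rcam in tool\n",(w["R"]@T).round(3))
```

```text
(array([0.42754472, 0.3001731 , 0.00220587]), np.float64(0.0011787847412597576))
[[-0.976  0.22  -0.001]
 [ 0.22   0.976 -0.001]
 [ 0.    -0.002 -1.   ]]
cam in tool [ 7.96738081e-02 -6.90295150e-05 -1.56393381e-01] Rcam in tool
 [[ 0.     1.     0.001]
 [-0.951  0.001 -0.309]
 [-0.309 -0.001  0.951]]
```

Request:
{"fn": "move_arm", "kwargs": {
  "rows": [
    [-3.3,-1.9,-0.2,0,0,0,1],
    [-3.3,-1.9,-0.2,0,0,0,1],
    [-3.3,-1.9,-0.2,0,0,0,1],
    [-3.3,-1.9,-0.2,0,0,0,1],
    [-3.3,-1.9,-0.2,0,0,0,1],
    [-3.3,-1.9,-0.2,0,0,0,1],
    [-3.3,-1.9,-0.2,0,0,0,1],
    [-3.3,-1.9,-0.2,0,0,0,1],
    [-3.3,-1.9,-0.2,0,0,0,1],
    [-3.3,-1.9,-0.2,0,0,0,1],
    [-3.3,-1.9,-0.2,0,0,0,1],
    [-3.3,-1.9,-0.2,0,0,0,1],
    [-3.3,-1.9,-0.2,0,0,0,1],
    [-3.3,-1.9,-0.2,0,0,0,1],
    [-3.3,-1.9,-0.2,0,0,0,1],
    [-3.3,-1.9,-0.2,0,0,0,1],
    [0,0,0,0,0,0,1],
    [0,0,0,0,0,0,1],
    [0,0,0,0,0,0,1]
  ]
}}

```text
time: 1.73
tool_pos: [0.5852, 0.197, 0.2495]
tool_rot: [-0.001, 0.111, 0.994, 0.0]
contact_force: [-0.4, -0.7, 0.5]
gripper_width: 1.0
grasp_force: 0.0
```

```bash
cat > snap.py <<'E'
import sys,numpy as np,cv2
from plant import manip
n=sys.argv[1]; f=manip.grab_frame("wrist"); np.savez(f"pics/{n}.npz",**f); cv2.imwrite(f"pics/{n}.png",f["img"])
print("cam",(-f["R"].T@f["t"]).round(4),manip.state()["tool_pos"].round(4))
E
python3 snap.py w1
```

```text
cam [0.5077 0.2146 0.4062] [0.5849 0.1976 0.2496]
```

View pics/w1.png

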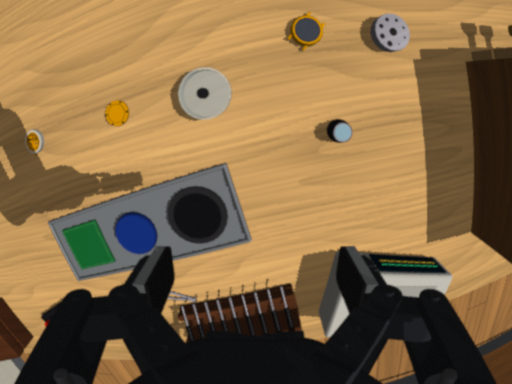

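The picture shows the gold case (306,30), cover (204,93) with knob (203,93), gold back (117,112), gold movement (35,140), pad (88,243), cushion (136,232) and base (197,214). I'll shift along -y for a second view.

Request:
{"fn": "move_arm", "kwargs": {
  "rows": [
    [-0.7,-3.1,0,0,0,0,1],
    [-0.7,-3.1,0,0,0,0,1],
    [-0.7,-3.1,0,0,0,0,1],
    [-0.7,-3.1,0,0,0,0,1],
    [-0.7,-3.1,0,0,0,0,1],
    [0,0,0,0,0,0,1],
    [0,0,0,0,0,0,1],
    [0,0,0,0,0,0,1]
  ]
}}

```text
time: 2.45
tool_pos: [0.5853, 0.0394, 0.2501]
tool_rot: [-0.0, 0.11, 0.994, 0.0]
contact_force: [0.8, 0.3, -0.6]
gripper_width: 1.004
grasp_force: 0.0
```

```bash
python3 snap.py w2
```

```text
cam [0.5075 0.0567 0.4067] [0.5854 0.0397 0.2502]
```

View pics/w2.png

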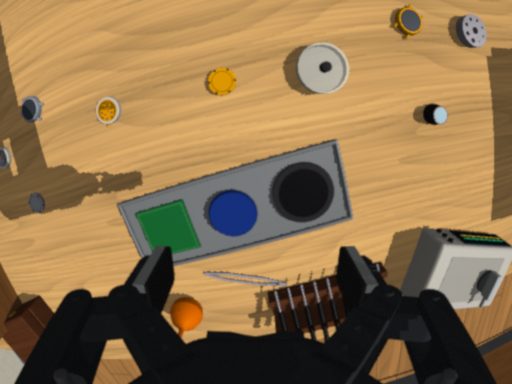

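This view shows the gold case (408,20), cover (323,68), back (222,81), movement (108,111), pad (169,225), cushion (233,213) and base (303,191), all clear. Next, masks and triangulation.

```bash
cat > m.py <<'E'
from h import *
W={"case":((306,30),(408,20),28),"cover":((204,93),(323,68),42),"knob":((203,93),(325,67),12),"back":((117,112),(222,81),22),"mov":((35,140),(108,111),22),
"pad":((88,243),(169,225),45),"cush":((136,232),(233,213),38),"base":((197,214),(303,191),45)}
def mask(k,im):
    hsv=cv2.cvtColor(im,cv2.COLOR_BGR2HSV); h,s,v=[hsv[...,i].astype(int) for i in range(3)]
    if k in("case","back"): m=((s>175)&(h>8)&(h<35)&(v>90))|((v<100)&(k=="case"))
    elif k=="mov": m=((s>185)&(h>8)&(h<35))|((s<70)&(v>150))
    elif k=="cover": m=(s<60)&(v>90)
    elif k in("knob","base"): m=v<60
    elif k=="pad": m=(h>45)&(h<85)&(s>100)
    else: m=(h>100)&(h<130)&(s>120)
    return (m*255).astype(np.uint8)
def blob(k,im,c,r):
    m=mask(k,im); w=np.zeros_like(m); cv2.circle(w,c,r,255,-1); m&=w
    cs,_=cv2.findContours(m,cv2.RETR_EXTERNAL,cv2.CHAIN_APPROX_NONE)
    c=max(cs,key=cv2.contourArea); return cv2.convexHull(c)[:,0] if k!="case" else c[:,0]
def world(f,c,z): return np.array([plane(f,*p,z,True)[:2] for p in c.astype(float)])
E
python3 - <<'E'
from m import *
f1,f2=load("w1"),load("w2")
Z={"case":.009,"cover":.022,"knob":.036,"back":.008,"mov":.009,"pad":.010,"cush":.018,"base":.010}
vis=[f1["img"].copy(),f2["img"].copy()]
for k,(a,b,r) in W.items():
    out=[];rays=[]
    for i,(f,c) in enumerate(((f1,a),(f2,b))):
        h=blob(k,f["img"],c,r); cv2.polylines(vis[i],[h],True,(255,0,255),1)
        M=cv2.moments(h); u,v=M["m10"]/M["m00"],M["m01"]/M["m00"]
        rays.append(ray(f,u,v,True)); p=world(f,h,Z[k]); (x,y),rad=cv2.minEnclosingCircle((p*1000).astype(np.float32))
        el=cv2.fitEllipse((p*1000).astype(np.float32)); out.append(((round(x),round(y)),2*round(rad,1),tuple(np.round(el[0],1)),tuple(np.round(el[1],1)),round(el[2])))
    p,e=tri(rays); print(k,"tri",p.round(4),round(e,4)); [print("   ",o) for o in out]
cv2.imwrite("pics/v.png",cv2.vconcat([cv2.resize(vis[0][:290,:350],None,fx=1.0,fy=1.0),vis[1][:290,90:440]]))
E
```

```text
case tri [0.428  0.3013 0.0048] 0.0001
    ((429, 301), 55.8, (np.float64(428.4), np.float64(300.8)), (np.float64(42.1), np.float64(50.6)), 37)
    ((428, 299), 56.8, (np.float64(428.6), np.float64(299.4)), (np.float64(43.0), np.float64(52.2)), 35)
cover tri [0.4832 0.1518 0.017 ] 0.0
    ((483, 153), 69.2, (np.float64(483.3), np.float64(152.2)), (np.float64(67.4), np.float64(68.8)), 167)
    ((484, 151), 69.2, (np.float64(483.4), np.float64(151.2)), (np.float64(67.5), np.float64(69.0)), 17)
knob tri [0.4834 0.1521 0.0299] 0.0
    ((484, 153), 12.4, (np.float64(483.7), np.float64(153.1)), (np.float64(11.1), np.float64(12.4)), 163)
    ((484, 151), 13.4, (np.float64(483.7), np.float64(150.7)), (np.float64(10.9), np.float64(13.7)), 8)
back tri [0.4728 0.019  0.0061] 0.0
    ((473, 20), 39.2, (np.float64(473.0), np.float64(19.6)), (np.float64(37.3), np.float64(39.3)), 173)
    ((473, 19), 38.6, (np.float64(472.9), np.float64(19.1)), (np.float64(37.1), np.float64(38.4)), 164)
mov tri [ 0.4644 -0.1533  0.0043] 0.0003
    ((465, -151), 39.4, (np.float64(464.5), np.float64(-149.7)), (np.flo
[... 191 characters left out ...]
2, -113), 110.8, (np.float64(662.8), np.float64(-113.0)), (np.float64(93.8), np.float64(118.8)), 95)
    ((661, -114), 109.4, (np.float64(659.3), np.float64(-109.5)), (np.float64(89.4), np.float64(110.1)), 171)
cush tri [ 0.6552 -0.0097  0.0115] 0.0001
    ((653, -7), 71.4, (np.float64(653.6), np.float64(-7.3)), (np.float64(68.2), np.float64(71.7)), 29)
    ((654, -9), 69.4, (np.float64(653.7), np.float64(-9.0)), (np.float64(68.2), np.float64(69.2)), 58)
base tri [0.6486 0.0939 0.0026] 0.0
    ((647, 95), 90.2, (np.float64(647.5), np.float64(94.9)), (np.float64(88.6), np.float64(89.8)), 5)
    ((647, 94), 90.2, (np.float64(647.6), np.float64(93.8)), (np.float64(87.8), np.float64(89.7)), 147)
```

View pics/v.png

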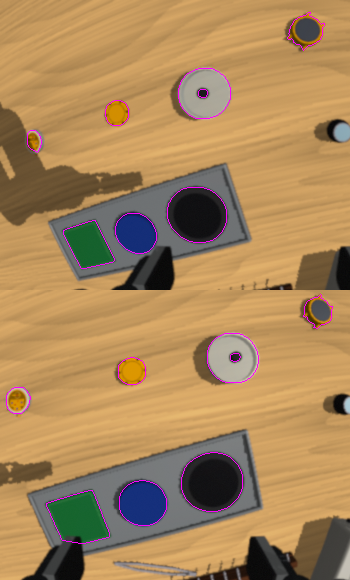

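Contours hug the parts and sizes match (cover 69, back 38–39, base 90, cushion 70). Triangulated heights lie 3–7 mm low, within calibration error and consistently. Next, hover over the gold case, turned to its grip axis.

Request:
{"fn": "move_arm", "kwargs": {
  "rows": [
    [2.35,2.45,1.45,0,0,0,0.45],
    [2.35,2.45,1.45,0,0,0,0.45],
    [2.35,2.45,1.45,0,0,0,0.45],
    [2.35,2.45,1.45,0,0,0,0.45],
    [2.35,2.45,1.45,0,0,0,0.45],
    [2.35,2.45,1.45,0,0,0,0.45],
    [2.35,2.45,1.45,0,0,0,0.45],
    [2.35,2.45,1.45,0,0,0,0.45],
    [2.35,2.45,1.45,0,0,0,0.45],
    [0,0,0,0,0,6.9,0.45],
    [0,0,0,0,0,6.9,0.45],
    [0,0,0,0,0,6.9,0.45],
    [0,0,0,0,0,6.9,0.45],
    [0,0,0,0,0,6.9,0.45],
    [0,0,0,0,0,6.9,0.45],
    [0,0,0,0,0,0,0.45],
    [0,0,0,0,0,0,0.45],
    [0,0,0,0,0,0,0.45]
  ]
}}

```text
time: 4.0
tool_pos: [0.4274, 0.3004, 0.1196]
tool_rot: [-0.0, 0.453, 0.891, 0.0]
contact_force: [-0.4, -0.6, 0.7]
gripper_width: 0.724
grasp_force: 0.0
```

```bash
python3 snap.py w3
```

```text
cam [0.3803 0.3645 0.2762] [0.4275 0.3002 0.1196]
```

View pics/w3.png

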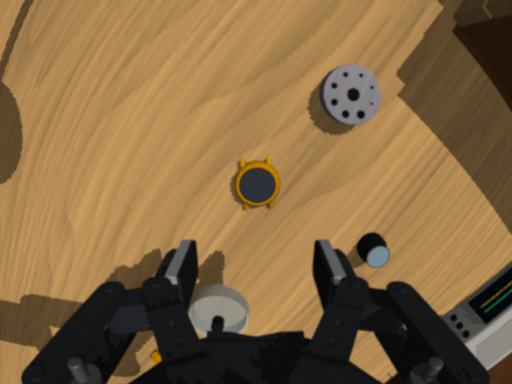

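The case sits at (258,184), lugs top (241,161)/(268,159) and bottom (245,207)/(272,205): lug axis ≈4.5° counter-clockwise of the image vertical, so turn az ≈ -4.5°. Other objects stand well clear.

```bash
cat > loc.py <<'E'
import sys
from m import *
def loc(n,k,c,r,z,clahe=0):
    f=load(n); im=f["img"]; hsv=cv2.cvtColor(im,cv2.COLOR_BGR2HSV)
    h=blob(k,im,c,r); h=cv2.convexHull(h)[:,0]
    M=cv2.moments(h); u,v=M["m10"]/M["m00"],M["m01"]/M["m00"]
    p=world(f,h,z); hull=cv2.convexHull((p*1000).astype(np.float32)); Mw=cv2.moments(hull)
    el=cv2.fitEllipse(hull)
    return np.array([Mw["m10"]/Mw["m00"],Mw["m01"]/Mw["m00"]])/1000,(round(u,1),round(v,1)),el,ray(f,u,v,True)
E
python3 - <<'E'
from loc import *
import m
f=load("w3"); hsv=cv2.cvtColor(f["img"],cv2.COLOR_BGR2HSV)
print("gold",hsv[165,258],hsv[203,258],hsv[184,238],"glass",hsv[184,258],"shadow",hsv[203,236],hsv[195,232],"wood",hsv[184,290])
o=m.mask
m.mask=lambda k,im:(lambda h:((h[...,1]>210)&(h[...,2]>110)).astype(np.uint8)*255)(cv2.cvtColor(im,cv2.COLOR_BGR2HSV))
p,uv,el,_=loc("w3","case",(258,184),36,.008); print(p,uv,el)
fu=tri([_,loc("w2","case",(408,20),26,.008)[3],loc("w1","case",(306,30),26,.008)[3]]);print(fu)
from plant import manip
from scipy.spatial.transform import Rotation as Ro
st=manip.state();r=st["tool_rot"];T=Ro.from_quat([*r[1:],r[0]]).as_matrix()
print("to go in tool cm",(T.T@(np.array([*p,.02])-st["tool_pos"])*100).round(2))
E
```

```text
gold [ 20 255 190] [ 20 255 155] [ 21 255 146] glass [111  46  55] shadow [ 17 134 173] [ 17 137 125] wood [ 17 136 152]
[0.42772086 0.30272269] (257.1, 182.4) ((427.7748107910156, 302.5880432128906), (40.711551666259766, 61.10567855834961), 41.32677459716797)
(array([0.42771306, 0.30293275, 0.00498164]), np.float64(0.0009944647895954236))
to go in tool cm [0.19 0.16 9.96]
```

Run:
```python
from loc import *
import m
m.mask=lambda k,im:((im.max(2)<85)*255).astype(np.uint8)
p,uv,el,_=loc("w3","glass",(258,184),22,.0115); print(p,uv,el)
```

```text
[0.42806112 0.30191232] (256.9, 184.8) ((428.0539855957031, 301.8367004394531), (32.79594421386719, 32.88779830932617), 41.621707916259766)
```

Request:
{"fn": "move_arm", "kwargs": {
  "rows": [
    [0.12,0.15,2,0,0,-4.5,0.3],
    [0,0,2,0,0,0,0.3],
    [0,0,2,0,0,0,0.3],
    [0,0,2,0,0,0,0.3],
    [0,0,0.5,0,0,0,0.3],
    [0,0,0.5,0,0,0,0.3],
    [0,0,0,0,0,0,0.3],
    [0,0,0,0,0,0,0.3]
  ]
}}

```text
time: 4.72
tool_pos: [0.4291, 0.3019, 0.0306]
tool_rot: [0.0, 0.419, 0.908, 0.001]
contact_force: [0.3, 0.8, 0.1]
gripper_width: 0.646
grasp_force: 0.0
```

```bash
python3 snap.py w4
```

```text
cam [0.3771 0.3623 0.1871] [0.4294 0.3021 0.031 ]
```

View pics/w4.png

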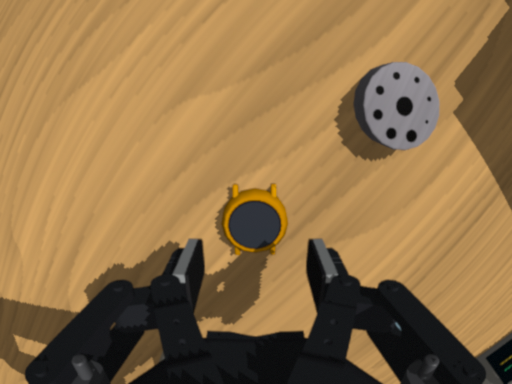

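The case is at (255,220), midway between the fingertips (201 and 308), lugs upright: aligned. Guarded descent.

Request:
{"fn": "move_arm", "kwargs": {
  "rows": [
    [0,0,0.4,0,0,0,0.3],
    [0,0,0.4,0,0,0,0.3],
    [0,0,0,0,0,0,0.3],
    [0,0,0,0,0,0,0.3]
  ]
}}

```text
time: 5.1
tool_pos: [0.4282, 0.3015, 0.0214]
tool_rot: [-0.0, 0.419, 0.908, -0.0]
contact_force: [0.0, -0.2, -0.7]
gripper_width: 0.651
grasp_force: 0.0
```

Request:
{"fn": "move_arm", "kwargs": {
  "rows": [
    [0,0,0.2,0,0,0,0.3],
    [0,0,0,0,0,0,0.3],
    [0,0,0,0,0,0,0.3]
  ]
}}

```text
time: 5.35
tool_pos: [0.4284, 0.3015, 0.0195]
tool_rot: [-0.0, 0.419, 0.908, -0.0]
contact_force: [0.3, 0.2, 0.3]
gripper_width: 0.651
grasp_force: 0.0
```

Request:
{"fn": "move_arm", "kwargs": {
  "rows": [
    [0,0,0.2,0,0,0,0.3],
    [0,0,0,0,0,0,0.3],
    [0,0,0,0,0,0,0.3]
  ]
}}

```text
time: 5.6
tool_pos: [0.4283, 0.3015, 0.0174]
tool_rot: [-0.0, 0.419, 0.908, -0.0]
contact_force: [-0.0, 0.3, 0.9]
gripper_width: 0.649
grasp_force: 0.0
```

No contact, so the tips are retracted at this opening as expected. Close here and lift slightly.

Request:
{"fn": "move_arm", "kwargs": {
  "rows": [
    [0,0,0,0,0,0,-0.2],
    [0,0,0,0,0,0,-0.4],
    [0,0,0,0,0,0,-1],
    [0,0,0,0,0,0,-1],
    [0,0,0,0,0,0,-1],
    [0,0,0,0,0,0,-1],
    [0,0,0,0,0,0,-1],
    [0,0,0,0,0,0,-1]
  ]
}}

```text
time: 6.27
tool_pos: [0.4284, 0.3015, 0.0176]
tool_rot: [0.0, 0.42, 0.908, -0.0]
contact_force: [0.2, 0.4, 0.1]
gripper_width: 0.003
grasp_force: 0.0
```

Request:
{"fn": "move_arm", "kwargs": {
  "rows": [
    [0,0,-0.5,0,0,0,-1],
    [0,0,-1,0,0,0,-1],
    [0,0,-1.5,0,0,0,-1],
    [0,0,-2,0,0,0,-1],
    [0,0,-2,0,0,0,-1],
    [0,0,0,0,0,0,-1],
    [0,0,0,0,0,0,-1]
  ]
}}

```text
time: 6.85
tool_pos: [0.4298, 0.3022, 0.0899]
tool_rot: [0.001, 0.419, 0.908, 0.002]
contact_force: [-0.2, 0.3, -0.1]
gripper_width: -0.0
grasp_force: 0.0
```

```bash
python3 snap.py w5
```

```text
cam [0.3774 0.3624 0.2463] [0.4287 0.3017 0.0882]
```

View pics/w5.png

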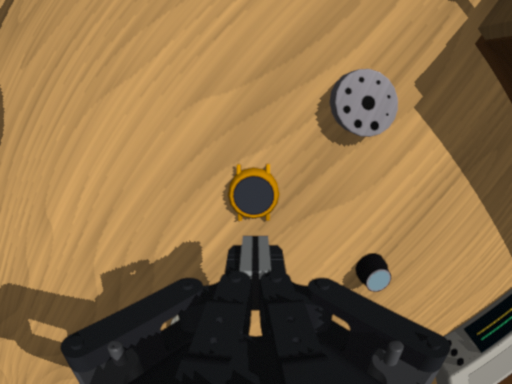

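The jaws shut on nothing: the case still lies untouched at (254,192), so the tips passed over it (they reach less far than I assumed). I'll re-measure and descend by touch.

Run:
```python
from loc import *
import m
from plant import manip
print(manip.tip_reach, manip.state()["tool_pos"])
m.mask=lambda k,im:((im.max(2)<85)*255).astype(np.uint8)
R=[]
for n,c,r in(("w3",(258,184),22),("w4",(255,220),27),("w5",(254,194),22)):
    p,uv,el,ra=loc(n,"glass",c,r,.0115); print(n,p,uv,np.round(el[1],1)); R.append(ra)
print(tri(R))
f=load("w4");
for n,uvs in(("w4",[(201,240),(308,240)]),("w5",[(243,236),(270,236),(256,272)])):
    f=load(n)
    for uv in uvs:
        c,d=ray(f,*uv,True); print(n,uv,"dir",d.round(3))
```

```text
0.019 [0.42867945 0.30169092 0.08821271]
w3 [0.42806112 0.30191232] (256.9, 184.8) [32.8 32.9]
w4 [0.42815696 0.30213699] (254.5, 223.7) [32.6 33.4]
w5 [0.42813884 0.30186727] (253.3, 194.9) [32.9 33. ]
(array([0.42849975, 0.30150036, 0.00872008]), np.float64(0.000143410589909546))
w4 (201, 240) dir [ 0.156 -0.459 -0.875]
w4 (308, 240) dir [ 0.427 -0.228 -0.875]
w5 (243, 236) dir [ 0.26  -0.363 -0.895]
w5 (270, 236) dir [ 0.329 -0.304 -0.894]
w5 (256, 272) dir [ 0.361 -0.415 -0.835]
```

Request:
{"fn": "move_arm", "kwargs": {
  "rows": [
    [0,0,0,0,0,0,0.3],
    [0,0,0,0,0,0,0.3],
    [0,0,0,0,0,0,0.3],
    [0,0,0,0,0,0,0.3],
    [0,0,2,0,0,0,0.3],
    [0,0,2,0,0,0,0.3],
    [0,0,2,0,0,0,0.3],
    [0,0,0.8,0,0,0,0.3],
    [0,0,0.2,0,0,0,0.3],
    [0,0,0,0,0,0,0.3],
    [0,0,0,0,0,0,0.3]
  ]
}}

```text
time: 7.82
tool_pos: [0.4292, 0.3019, 0.0186]
tool_rot: [0.0, 0.42, 0.908, 0.001]
contact_force: [0.2, 0.5, -0.5]
gripper_width: 0.648
grasp_force: 0.0
```

Request:
{"fn": "move_arm", "kwargs": {
  "rows": [
    [0,0,0.2,0,0,0,0.3],
    [0,0,0,0,0,0,0.3],
    [0,0,0,0,0,0,0.3]
  ]
}}

```text
time: 8.07
tool_pos: [0.4289, 0.3018, 0.0164]
tool_rot: [0.0, 0.42, 0.908, 0.001]
contact_force: [0.2, 0.2, 0.3]
gripper_width: 0.65
grasp_force: 0.0
```

Request:
{"fn": "move_arm", "kwargs": {
  "rows": [
    [0,0,0.2,0,0,0,0.3],
    [0,0,0,0,0,0,0.3],
    [0,0,0,0,0,0,0.3]
  ]
}}

```text
time: 8.32
tool_pos: [0.4283, 0.3015, 0.0136]
tool_rot: [-0.0, 0.42, 0.908, -0.0]
contact_force: [0.2, 0.2, 0.5]
gripper_width: 0.645
grasp_force: 0.0
```

Request:
{"fn": "move_arm", "kwargs": {
  "rows": [
    [0,0,0.2,0,0,0,0.3],
    [0,0,0,0,0,0,0.3],
    [0,0,0,0,0,0,0.3]
  ]
}}

```text
time: 8.57
tool_pos: [0.4283, 0.3015, 0.0114]
tool_rot: [-0.0, 0.42, 0.908, -0.0]
contact_force: [0.3, -0.1, 0.4]
gripper_width: 0.65
grasp_force: 0.0
```

Request:
{"fn": "move_arm", "kwargs": {
  "rows": [
    [0,0,0.2,0,0,0,0.3],
    [0,0,0,0,0,0,0.3],
    [0,0,0,0,0,0,0.3]
  ]
}}

```text
time: 8.82
tool_pos: [0.4283, 0.3015, 0.0094]
tool_rot: [-0.0, 0.42, 0.908, -0.0]
contact_force: [-0.1, 0.0, -0.1]
gripper_width: 0.652
grasp_force: 0.0
```

Request:
{"fn": "move_arm", "kwargs": {
  "rows": [
    [0,0,0.2,0,0,0,0.3],
    [0,0,0,0,0,0,0.3],
    [0,0,0,0,0,0,0.3]
  ]
}}

```text
time: 9.07
tool_pos: [0.4283, 0.3015, 0.0074]
tool_rot: [-0.0, 0.42, 0.908, -0.0]
contact_force: [1.0, -0.0, -0.4]
gripper_width: 0.647
grasp_force: 0.0
```

```bash
python3 snap.py w6
```

```text
cam [0.3766 0.362  0.164 ] [0.4284 0.3015 0.0075]
```

View pics/w6.png

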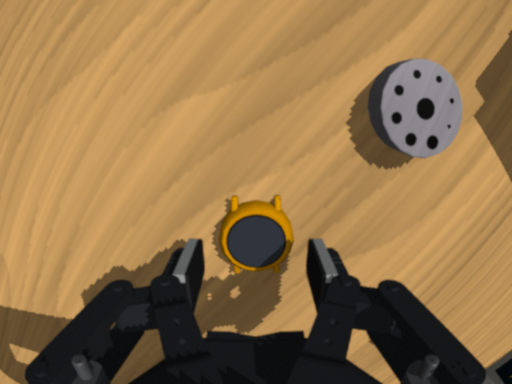

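The jaws straddle the case (tips at cols 201/308, row 240). Working back from these tip pixels and the known opening, the tips stand ~20 mm behind the reported TCP, so there is more way to go down. Continue, by touch.

Request:
{"fn": "move_arm", "kwargs": {
  "rows": [
    [0,0,0.4,0,0,0,0.3],
    [0,0,0.4,0,0,0,0.3],
    [0,0,0.4,0,0,0,0.3],
    [0,0,0,0,0,0,0.3],
    [0,0,0,0,0,0,0.3]
  ]
}}

```text
time: 9.53
tool_pos: [0.4279, 0.3013, -0.005]
tool_rot: [-0.0, 0.42, 0.908, -0.001]
contact_force: [-0.0, -0.0, -0.6]
gripper_width: 0.652
grasp_force: 0.0
```

Request:
{"fn": "move_arm", "kwargs": {
  "rows": [
    [0,0,0.3,0,0,0,0.3],
    [0,0,0.2,0,0,0,0.3],
    [0,0,0,0,0,0,0.3],
    [0,0,0,0,0,0,0.3]
  ]
}}

```text
time: 9.87
tool_pos: [0.4283, 0.3015, -0.0095]
tool_rot: [-0.0, 0.42, 0.908, -0.0]
contact_force: [-0.3, 0.1, 0.0]
gripper_width: 0.652
grasp_force: 0.0
```

Request:
{"fn": "move_arm", "kwargs": {
  "rows": [
    [0,0,0.2,0,0,0,0.3],
    [0,0,0,0,0,0,0.3],
    [0,0,0,0,0,0,0.3]
  ]
}}

```text
time: 10.12
tool_pos: [0.4283, 0.3015, -0.0115]
tool_rot: [-0.0, 0.42, 0.908, -0.0]
contact_force: [0.7, -0.4, -0.1]
gripper_width: 0.652
grasp_force: 0.0
```

Request:
{"fn": "move_arm", "kwargs": {
  "rows": [
    [0,0,0.2,0,0,0,0.3],
    [0,0,0,0,0,0,0.3],
    [0,0,0,0,0,0,0.3]
  ]
}}

```text
time: 10.37
tool_pos: [0.4283, 0.3015, -0.0135]
tool_rot: [-0.0, 0.42, 0.908, -0.0]
contact_force: [0.1, 0.1, -0.0]
gripper_width: 0.649
grasp_force: 0.0
```

Request:
{"fn": "move_arm", "kwargs": {
  "rows": [
    [0,0,0.2,0,0,0,0.3],
    [0,0,0,0,0,0,0.3],
    [0,0,0,0,0,0,0.3]
  ]
}}

```text
time: 10.62
tool_pos: [0.4283, 0.3015, -0.0156]
tool_rot: [-0.0, 0.42, 0.908, -0.0]
contact_force: [-0.7, -0.0, 0.1]
gripper_width: 0.649
grasp_force: 0.0
```

Request:
{"fn": "move_arm", "kwargs": {
  "rows": [
    [0,0,0.2,0,0,0,0.3],
    [0,0,0,0,0,0,0.3],
    [0,0,0,0,0,0,0.3]
  ]
}}

```text
time: 10.87
tool_pos: [0.4287, 0.3017, -0.0172]
tool_rot: [0.0, 0.42, 0.908, 0.0]
contact_force: [0.1, -0.1, 1.1]
gripper_width: 0.652
grasp_force: 0.4
```

Light touch of the table at TCP z ≈ -0.017. Back up 4 mm and close.

Request:
{"fn": "move_arm", "kwargs": {
  "rows": [
    [0,0,-0.4,0,0,0,0.3],
    [0,0,0,0,0,0,0.1],
    [0,0,0,0,0,0,0],
    [0,0,0,0,0,0,-1],
    [0,0,0,0,0,0,-1],
    [0,0,0,0,0,0,-1],
    [0,0,0,0,0,0,-1],
    [0,0,0,0,0,0,-1]
  ]
}}

```text
time: 11.53
tool_pos: [0.4288, 0.3018, -0.0123]
tool_rot: [0.0, 0.419, 0.908, 0.0]
contact_force: [-2.3, -1.0, 7.2]
gripper_width: 0.475
grasp_force: 59.6
```

Gripped (60 N). Lift and travel to just beyond the cushion, so that the camera sees it clear of the fingers.

Request:
{"fn": "move_arm", "kwargs": {
  "rows": [
    [0,0,-0.5,0,0,0,-1],
    [0,0,-1.5,0,0,0,-1],
    [0,0,-2.5,0,0,0,-1],
    [0,0,-3,0,0,0,-1],
    [0,0,-2.5,0,0,0,-1],
    [-1.8,-0.1,0,0,0,0,-1],
    [-3.6,-0.23,0,0,0,0,-1],
    [-3.6,-0.23,0,0,0,0,-1],
    [-3.6,-0.23,0,0,0,0,-1],
    [-3.6,-0.23,0,0,0,0,-1],
    [-3.6,-0.23,0,0,0,0,-1],
    [-3.6,-0.23,0,0,0,0,-1],
    [-3.6,-0.23,0,0,0,0,-1],
    [-3.6,-0.23,0,0,0,0,-1],
    [-3.6,-0.23,0,0,0,0,-1],
    [-3.6,-0.23,0,0,0,0,-1],
    [-3.6,-0.23,0,0,0,0,-1],
    [-3,-0.23,0,0,0,0,-1],
    [0,0,0,0,0,0,-1],
    [0,0,0,0,0,0,-1]
  ]
}}

```text
time: 13.2
tool_pos: [0.6945, -0.0565, 0.0861]
tool_rot: [-0.0, 0.421, 0.907, 0.0]
contact_force: [-0.4, -0.4, -0.1]
gripper_width: 0.474
grasp_force: 60.7
```

```bash
python3 snap.py w7
python3 - <<'E'
from loc import *
import m
f=load("w7"); im=f["img"]
for k in("cush","base","pad"):
    mk=m.mask(k,im)
    if k=="base": mk[230:]=0
    n,l,s,c=cv2.connectedComponentsWithStats(mk); i=np.argsort(s[1:,4])[::-1][:2]+1; print(k,[(s[j].tolist(),c[j].round()) for j in i])
E
```

```text
cam [0.643  0.004  0.2427] [ 0.6938 -0.0553  0.0859]
cush [([212, 79, 90, 89, 6291], array([256., 123.]))]
base [([291, 0, 86, 65, 4139], array([331.,  31.])), ([432, 120, 80, 110, 3960], array([483., 192.]))]
pad [([129, 160, 118, 105, 5944], array([181., 213.]))]
```

View pics/w7.png

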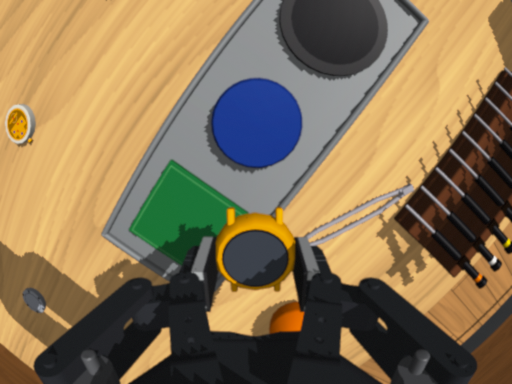

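The case hangs level between the jaws at (256,250), glass up. The cushion is clear at (256,123), base (331,31), pad (181,213). The gold movement's crown shows at (30,141).

```bash
cat > go.py <<'E'
from scipy.spatial.transform import Rotation as Ro
from plant import manip
import numpy as np
st=manip.state();r=st["tool_rot"];T=Ro.from_quat([*r[1:],r[0]]).as_matrix();P=st["tool_pos"]
def go(x,y,z,what=""): print(what,"to go tool cm",(T.T@(np.array([x,y,z])-P)*100).round(2))
E
python3 - <<'E'
from loc import *
from go import *
p,uv,el,ra=loc("w7","cush",(256,123),60,.018); print("cush",p,el)
f1,f2=load("w1"),load("w2")
print("cush3d",tri([ra,loc("w2","cush",(233,213),38,.018)[3]]))
import m
m.mask=lambda k,im:((im.max(2)<85)*255).astype(np.uint8)
g,uv,el,ra=loc("w7","glass",(256,257),32,.110); print("glass",g,uv,el, "off tool",T.T@(np.array([*g,P[2]])-P))
q=P[:2]+p-g; go(*p,P[2],"tcp over"); go(*q,P[2],"case over")
E
```

```text
cush [ 0.65524461 -0.00921802] ((655.2200927734375, -9.22374153137207), (67.81157684326172, 68.23140716552734), 3.834317207336426)
cush3d (array([ 0.65527429, -0.00951187,  0.01121004]), np.float64(0.00020661683300905533))
glass [ 0.69447561 -0.05641186] (255.6, 258.0) ((694.4768676757812, -56.442893981933594), (33.2127685546875, 34.243377685546875), 50.96444320678711) off tool [-1.27809721e-03 -2.64598263e-04 -1.71664830e-06]
tcp over to go tool cm [6.01 0.04 0.01]
case over to go tool cm [6.14 0.06 0.01]
```

Request:
{"fn": "move_arm", "kwargs": {
  "rows": [
    [2.1,0,0,0,0,0,-1],
    [2.5,0.03,0,0,0,0,-1],
    [1.5,0,0,0,0,0,-1],
    [0,0,1.5,0,0,0,-1],
    [0,0,2,0,0,0,-1],
    [0,0,2,0,0,0,-1],
    [0,0,1,0,0,0,-1],
    [0,0,0.6,0,0,0,-1],
    [0,0,0,0,0,0,-1],
    [0,0,0,0,0,0,-1],
    [0,0,0,0,0,0,-1]
  ]
}}

```text
time: 14.17
tool_pos: [0.6561, -0.0087, 0.0169]
tool_rot: [0.001, 0.42, 0.908, 0.0]
contact_force: [0.3, -0.4, -0.6]
gripper_width: 0.473
grasp_force: 60.7
```

Request:
{"fn": "move_arm", "kwargs": {
  "rows": [
    [0,0,0.2,0,0,0,-1],
    [0,0,0,0,0,0,-1],
    [0,0,0,0,0,0,-1]
  ]
}}

```text
time: 14.42
tool_pos: [0.6555, -0.0086, 0.0142]
tool_rot: [0.0, 0.42, 0.908, 0.0]
contact_force: [-0.2, -0.2, -0.0]
gripper_width: 0.477
grasp_force: 60.7
```

Request:
{"fn": "move_arm", "kwargs": {
  "rows": [
    [0,0,0.2,0,0,0,-1],
    [0,0,0,0,0,0,-1],
    [0,0,0,0,0,0,-1]
  ]
}}

```text
time: 14.67
tool_pos: [0.6549, -0.0085, 0.0115]
tool_rot: [-0.0, 0.42, 0.908, -0.0]
contact_force: [0.4, -0.5, -0.2]
gripper_width: 0.481
grasp_force: 60.7
```

Request:
{"fn": "move_arm", "kwargs": {
  "rows": [
    [0,0,0.2,0,0,0,-1],
    [0,0,0,0,0,0,-1],
    [0,0,0,0,0,0,-1]
  ]
}}

```text
time: 14.92
tool_pos: [0.6548, -0.0085, 0.0093]
tool_rot: [-0.0, 0.42, 0.908, -0.0]
contact_force: [0.0, -0.1, -0.6]
gripper_width: 0.476
grasp_force: 60.7
```

Request:
{"fn": "move_arm", "kwargs": {
  "rows": [
    [0,0,0.15,0,0,0,-1],
    [0,0,0,0,0,0,-1],
    [0,0,0,0,0,0,-1]
  ]
}}

```text
time: 15.17
tool_pos: [0.6549, -0.0085, 0.0079]
tool_rot: [-0.0, 0.42, 0.908, -0.0]
contact_force: [-0.0, -0.3, -0.5]
gripper_width: 0.475
grasp_force: 60.7
```

Request:
{"fn": "move_arm", "kwargs": {
  "rows": [
    [0,0,0.15,0,0,0,-1],
    [0,0,0,0,0,0,-1],
    [0,0,0,0,0,0,-1]
  ]
}}

```text
time: 15.42
tool_pos: [0.6549, -0.0085, 0.0064]
tool_rot: [-0.0, 0.42, 0.908, -0.0]
contact_force: [-0.8, 0.0, -0.3]
gripper_width: 0.475
grasp_force: 60.7
```

Request:
{"fn": "move_arm", "kwargs": {
  "rows": [
    [0,0,0.1,0,0,0,-1],
    [0,0,0,0,0,0,-1],
    [0,0,0,0,0,0,-1]
  ]
}}

```text
time: 15.67
tool_pos: [0.6552, -0.0085, 0.0058]
tool_rot: [0.0, 0.42, 0.908, 0.0]
contact_force: [0.1, -0.1, 0.9]
gripper_width: 0.477
grasp_force: 60.8
```

Request:
{"fn": "move_arm", "kwargs": {
  "rows": [
    [0,0,0.1,0,0,0,-1],
    [0,0,0,0,0,0,-1],
    [0,0,0,0,0,0,-1]
  ]
}}

```text
time: 15.92
tool_pos: [0.6553, -0.0086, 0.0058]
tool_rot: [-0.0, 0.419, 0.908, -0.0]
contact_force: [-3.5, -0.1, 6.7]
gripper_width: 0.475
grasp_force: 61.4
```

Set down at the predicted height (0.0058). Release, rise, and go to the gold back.

Request:
{"fn": "move_arm", "kwargs": {
  "rows": [
    [0,0,-0.1,0,0,0,-0.05],
    [0,0,0,0,0,0,0.2],
    [0,0,0,0,0,0,0.3],
    [0,0,0,0,0,0,0.3],
    [0,0,0,0,0,0,0.3],
    [0,0,-1,0,0,0,0.3],
    [0,0,-2,0,0,0,0.3],
    [0,0,-3,0,0,0,0.3],
    [0,0,-2,0,0,0,0.2],
    [3.5,-3,0,0,0,0,0.2],
    [3,0,0,0,0,0,0.2],
    [3.5,-3,0,0,0,0,0.2],
    [2.5,-3,0,0,0,0,0.2],
    [1.4,-3.1,0,0,0,0,0.2],
    [0,0,0,0,0,0,0.2],
    [0,0,0,0,0,0,0.2]
  ]
}}

```text
time: 17.25
tool_pos: [0.48, 0.0176, 0.0856]
tool_rot: [0.0, 0.42, 0.908, 0.0]
contact_force: [1.4, 0.3, 0.4]
gripper_width: 0.6
grasp_force: 0.0
```

```bash
python3 snap.py w8
cat > auto.py <<'E'
from loc import *
from go import *
import m
def find(n,k,r,z,guess,tall=False):
    """project a guess world point into picture n, then measure there"""
    f=load(n); X=f["R"]@np.array([*guess,z])+f["t"]; th=np.arctan2(np.hypot(X[0],X[1]),X[2]); K=f["mtx"]
    s=K[0,0]*th/np.hypot(X[0],X[1]); c=(int(K[0,2]+s*X[0]),int(K[1,2]+s*X[1]))
    return c,loc(n,k,c,r,z)
E
python3 - <<'E'
from auto import *
c,(p,uv,el,ra)=find("w8","back",45,.007,(.473,.0193)); print(c,p,uv,el); go(*p,P[2])
print(tri([ra,loc("w2","back",(222,81),22,.007)[3]]))
E
```

```text
cam [0.4282 0.0781 0.2422] [0.4818 0.0175 0.0865]
(250, 189) [0.4729825  0.01931041] (250.3, 188.9) ((472.95440673828125, 19.253847122192383), (37.732078552246094, 38.69287872314453), 18.627653121948242)
 to go tool cm [ 0.71 -0.55 -0.  ]
(array([0.47285247, 0.01917034, 0.00576871]), np.float64(0.00021365021919990973))
```

Request:
{"fn": "move_arm", "kwargs": {
  "rows": [
    [0.6,-0.6,1.5,0,0,0,0.2],
    [0,0,2,0,0,0,0.2],
    [0,0,2,0,0,0,0.2],
    [0,0,2,0,0,0,0.2],
    [0,0,1,0,0,0,0.2],
    [0,0,0.5,0,0,0,0.2],
    [0,0,0.3,0,0,0,0.2],
    [0,0,0,0,0,0,0.2],
    [0,0,0,0,0,0,0.2],
    [0,0,0,0,0,0,0.2]
  ]
}}

```text
time: 18.13
tool_pos: [0.4743, 0.0181, -0.0062]
tool_rot: [0.001, 0.419, 0.908, 0.0]
contact_force: [-0.2, -0.4, -0.0]
gripper_width: 0.598
grasp_force: 0.0
```

Request:
{"fn": "move_arm", "kwargs": {
  "rows": [
    [0.15,0,0.15,0,0,0,0.2],
    [0,0,0.15,0,0,0,0.2],
    [0,0,0,0,0,0,0.2],
    [0,0,0,0,0,0,0.05],
    [0,0,0,0,0,0,-0.1],
    [0,0,0,0,0,0,-1],
    [0,0,0,0,0,0,-1],
    [0,0,0,0,0,0,-1],
    [0,0,0,0,0,0,-1],
    [0,0,0,0,0,0,-1]
  ]
}}

```text
time: 18.97
tool_pos: [0.4725, 0.0194, -0.0097]
tool_rot: [0.0, 0.42, 0.908, 0.0]
contact_force: [-2.1, 0.4, 4.9]
gripper_width: 0.399
grasp_force: 59.2
```

Request:
{"fn": "move_arm", "kwargs": {
  "rows": [
    [0,0,-0.5,0,0,0,-1],
    [0,0,-1.5,0,0,0,-1],
    [0,0,-2.5,0,0,0,-1],
    [0,0,-3,0,0,0,-1],
    [0,0,-2,0,0,0,-1],
    [-2,0.4,0,0,0,0,-1],
    [-3.5,0.7,0,0,0,0,-1],
    [-3.5,0.7,0,0,0,0,-1],
    [-3.5,0.7,0,0,0,0,-1],
    [-3.5,0.7,0,0,0,0,-1],
    [-3.5,0.7,0,0,0,0,-1],
    [-3.5,0.7,0,0,0,0,-1],
    [-3.5,0.7,0,0,0,0,-1],
    [-1.9,0.4,0,0,0,0,-1],
    [0,0,0,0,0,0,-1],
    [0,0,0,0,0,0,-1],
    [0,0,0,0,0,0,-1]
  ]
}}

```text
time: 20.38
tool_pos: [0.6988, -0.1594, 0.084]
tool_rot: [-0.001, 0.419, 0.908, -0.0]
contact_force: [0.6, -0.1, 0.2]
gripper_width: 0.398
grasp_force: 59.8
```

```bash
python3 snap.py w9
python3 - <<'E'
from auto import *
c,(p,uv,el,ra)=find("w9","pad",75,.010,(.6613,-.114)); print("pad",c,p,uv,el[1])
f=load("w9");h=blob("pad",f["img"],c,75);print("rect mm",cv2.minAreaRect((world(f,h,.01)*1000).astype(np.float32)))
print(tri([ra,loc("w2","pad",(169,225),45,.01)[3]]))
bz=P[2]+.0097
c,(g,uv,el,_)=find("w9","back",45,bz+.0075,P[:2]); print("held",c,g,uv,el[1],(T.T@(np.array([*g,P[2]])-P)).round(4),P)
go(*(P[:2]+p-g),.0003,"back over pad"); go(*p,.0003,"tcp over pad")
m.mask=lambda k,im:((im.max(2)<85)*255).astype(np.uint8)
c,(q,uv,el,_)=find("w9","glass",33,.0295,(.655,-.0093)); print("placed case",c,q,uv,el[1])
E
```

```text
cam [ 0.6472 -0.0991  0.2406] [ 0.6986 -0.1591  0.0841]
pad (256, 125) [ 0.66232195 -0.11436571] (257.3, 126.2) (97.57904815673828, 111.48892974853516)
rect mm ((662.3189697265625, -114.37303161621094), (79.29717254638672, 79.66942596435547), 3.803123712539673)
(array([ 0.66212109, -0.11440037,  0.0024531 ]), np.float64(0.00017690140761906806))
held (255, 253) [ 0.69828876 -0.15956179] (254.7, 251.4) (37.039180755615234, 38.85108184814453) [-0.0001 -0.0006  0.    ] [ 0.69862757 -0.15909323  0.08411877]
back over pad to go tool cm [5.76 0.2  8.39]
tcp over pad to go tool cm [5.75 0.14 8.39]
placed case (344, 18) [ 0.65308002 -0.0238874 ] (330.1, 29.6) (36.397193908691406, 43.59226989746094)
```

Request:
{"fn": "move_arm", "kwargs": {
  "rows": [
    [2,0.1,0,0,0,0,-1],
    [2.5,0.1,0,0,0,0,-1],
    [1.25,0,0,0,0,0,-1],
    [0,0,1.5,0,0,0,-1],
    [0,0,2,0,0,0,-1],
    [0,0,2,0,0,0,-1],
    [0,0,1.2,0,0,0,-1],
    [0,0,0.6,0,0,0,-1],
    [0,0,0,0,0,0,-1],
    [0,0,0,0,0,0,-1],
    [0,0,0,0,0,0,-1]
  ]
}}

```text
time: 21.35
tool_pos: [0.6649, -0.1152, 0.0129]
tool_rot: [0.001, 0.42, 0.908, 0.0]
contact_force: [0.2, -0.1, 0.1]
gripper_width: 0.4
grasp_force: 59.8
```

Request:
{"fn": "move_arm", "kwargs": {
  "rows": [
    [0,0,0.3,0,0,0,-1],
    [0,0,0,0,0,0,-1],
    [0,0,0,0,0,0,-1]
  ]
}}

```text
time: 21.6
tool_pos: [0.6642, -0.115, 0.0091]
tool_rot: [0.0, 0.42, 0.908, 0.0]
contact_force: [-0.0, -0.2, -0.2]
gripper_width: 0.398
grasp_force: 59.8
```

Request:
{"fn": "move_arm", "kwargs": {
  "rows": [
    [0,0,0.2,0,0,0,-1],
    [0,0,0,0,0,0,-1],
    [0,0,0,0,0,0,-1]
  ]
}}

```text
time: 21.85
tool_pos: [0.6637, -0.1148, 0.0065]
tool_rot: [-0.0, 0.42, 0.908, -0.0]
contact_force: [-0.1, -0.3, 0.1]
gripper_width: 0.395
grasp_force: 59.8
```

Request:
{"fn": "move_arm", "kwargs": {
  "rows": [
    [0.13,0,0.2,0,0,0,-1],
    [0,0,0.1,0,0,0,-1],
    [0,0,0,0,0,0,-1],
    [0,0,0,0,0,0,-1]
  ]
}}

```text
time: 22.18
tool_pos: [0.6628, -0.1138, 0.0034]
tool_rot: [-0.0, 0.42, 0.908, -0.0]
contact_force: [0.7, -0.1, 0.6]
gripper_width: 0.395
grasp_force: 59.8
```

Request:
{"fn": "move_arm", "kwargs": {
  "rows": [
    [0,0,0.15,0,0,0,-1],
    [0,0,0,0,0,0,-1],
    [0,0,0,0,0,0,-1]
  ]
}}

```text
time: 22.43
tool_pos: [0.6629, -0.1139, 0.002]
tool_rot: [-0.0, 0.42, 0.908, -0.0]
contact_force: [0.0, -0.1, -0.1]
gripper_width: 0.396
grasp_force: 59.8
```

Request:
{"fn": "move_arm", "kwargs": {
  "rows": [
    [0,0,0.12,0,0,0,-1],
    [0,0,0,0,0,0,-1],
    [0,0,0,0,0,0,-1]
  ]
}}

```text
time: 22.68
tool_pos: [0.6629, -0.1139, 0.0008]
tool_rot: [-0.0, 0.42, 0.908, -0.0]
contact_force: [0.8, 0.9, -0.1]
gripper_width: 0.398
grasp_force: 59.8
```

Request:
{"fn": "move_arm", "kwargs": {
  "rows": [
    [0,0,0.1,0,0,0,-1],
    [0,0,0,0,0,0,-1],
    [0,0,0,0,0,0,-1]
  ]
}}

```text
time: 22.93
tool_pos: [0.6633, -0.114, 0.0004]
tool_rot: [0.0, 0.42, 0.908, 0.0]
contact_force: [-1.3, -0.4, 1.8]
gripper_width: 0.397
grasp_force: 60.2
```

Request:
{"fn": "move_arm", "kwargs": {
  "rows": [
    [0,0,0.1,0,0,0,-1],
    [0,0,0,0,0,0,-1],
    [0,0,0,0,0,0,-1]
  ]
}}

```text
time: 23.18
tool_pos: [0.6632, -0.1139, 0.0003]
tool_rot: [-0.0, 0.419, 0.908, -0.0]
contact_force: [-3.7, 0.6, 6.8]
gripper_width: 0.391
grasp_force: 60.8
```

Back set down on the pad at the predicted height. Release, rise, go to the gold movement and turn towards its grip axis.

Request:
{"fn": "move_arm", "kwargs": {
  "rows": [
    [0,0,-0.1,0,0,0,-0.1],
    [0,0,0,0,0,0,0.1],
    [0,0,0,0,0,0,0.2],
    [0,0,0,0,0,0,0.2],
    [0,0,0,0,0,0,0.2],
    [0,0,-1.5,0,0,0,0.2],
    [0,0,-3,0,0,0,0.2],
    [0,0,-3,0,0,0,0.2],
    [0,0,-1,0,0,0,0.2],
    [2,-3.5,0,0,0,0,0.2],
    [2,-3.5,0,0,0,0,0.2],
    [2,-3.5,0,0,0,0,0.2],
    [2,-3.5,0,0,0,0,0.2],
    [2,-3.5,0,0,0,-5.8,0.2],
    [0,0,0,0,0,-5.8,0.2],
    [0,0,0,0,0,-5.8,0.2],
    [0,0,0,0,0,-5.8,0.2],
    [0,0,0,0,0,-5.8,0.2],
    [0,0,0,0,0,0,0.2],
    [0,0,0,0,0,0,0.2]
  ]
}}

```text
time: 24.85
tool_pos: [0.465, -0.1512, 0.0853]
tool_rot: [0.0, 0.18, 0.984, -0.0]
contact_force: [-0.7, -0.4, 0.2]
gripper_width: 0.601
grasp_force: 0.0
```

```bash
python3 snap.py w10
python3 - <<'E'
from auto import *
m.mask=lambda k,im:(lambda h:(((h[...,1]>200)|((h[...,1]<70)&(h[...,2]>130)))*255).astype(np.uint8))(cv2.cvtColor(im,cv2.COLOR_BGR2HSV))
f=load("w10")
c,(p,uv,el,ra)=find("w10","mov",48,.008,(.4647,-.152)); print(c,p,uv,el)
h=blob("case",f["img"],c,48); w=world(f,h,.006)*1000
hh=cv2.erode(m.mask(0,f["img"]),np.ones((1,1)))
d=np.hypot(*(w-p*1000).T); i=d.argmax(); print("far pt",w[i],d[i],"pctl",np.percentile(d,[5,50,90,97]).round(1),"angle",np.degrees(np.arctan2(*(w[i]-p*1000)[::-1])),"tool y angle",np.degrees(np.arctan2(T[1,1],T[0,1])))
go(*p,P[2]); print(P)
cv2.imwrite("pics/c10.png",cv2.resize(f["img"][c[1]-70:c[1]+70,c[0]-100:c[0]+100],None,fx=3,fy=3,interpolation=cv2.INTER_CUBIC))
E
```

```text
cam [ 0.3904 -0.123   0.2418] [ 0.465  -0.1512  0.0852]
(254, 196) [ 0.46545266 -0.15160551] (255.0, 196.9) ((465.41815185546875, -151.61843872070312), (38.93552017211914, 40.448768615722656), 30.246660232543945)
far pt [ 477.56247549 -169.03910394] 21.226818643822632 pctl [18.8 19.7 20.4 20.8] angle -55.21516928411476 tool y angle 69.25591217367032
 to go tool cm [-0.05 -0.03  0.  ]
[ 0.46503201 -0.15117001  0.08522557]
```

View pics/c10.png

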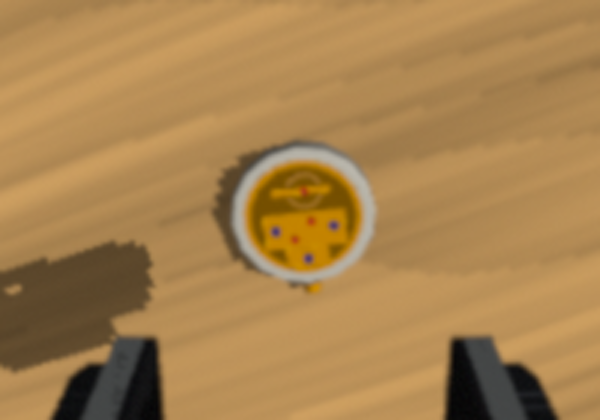

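The movement is central between the jaws at (304,213) in the crop. Its crown points down at (313,288), 7° off the jaw normal, so turn az -6.5.

Request:
{"fn": "move_arm", "kwargs": {
  "rows": [
    [-0.05,0,1.5,0,0,-6.5,0.2],
    [0,0,2,0,0,0,0.2],
    [0,0,2,0,0,0,0.2],
    [0,0,2,0,0,0,0.2],
    [0,0,1,0,0,0,0.2],
    [0,0,0.5,0,0,0,0.2],
    [0,0,0.3,0,0,0,0.2],
    [0,0,0.1,0,0,0,0.2],
    [0,0,0,0,0,0,0.2],
    [0,0,0,0,0,0,0.2],
    [0,0,0,0,0,0,0.2]
  ]
}}

```text
time: 25.82
tool_pos: [0.4662, -0.1517, -0.0081]
tool_rot: [0.001, 0.123, 0.992, -0.0]
contact_force: [0.6, 0.4, 0.6]
gripper_width: 0.601
grasp_force: 0.0
```

Request:
{"fn": "move_arm", "kwargs": {
  "rows": [
    [0.05,0,0.05,0,0,0,0.2],
    [0,0,0,0,0,0,0.05],
    [0,0,0,0,0,0,-0.1],
    [0,0,0,0,0,0,-1],
    [0,0,0,0,0,0,-1],
    [0,0,0,0,0,0,-1],
    [0,0,0,0,0,0,-1],
    [0,0,0,0,0,0,-1]
  ]
}}

```text
time: 26.48
tool_pos: [0.4652, -0.1514, -0.0087]
tool_rot: [0.0, 0.123, 0.992, -0.0]
contact_force: [-2.4, 1.4, 6.7]
gripper_width: 0.418
grasp_force: 59.2
```

Request:
{"fn": "move_arm", "kwargs": {
  "rows": [
    [0,0,-0.5,0,0,0,-1],
    [0,0,-1.5,0,0,0,-1],
    [0,0,-2.5,0,0,0,-1],
    [0,0,-3,0,0,0,-1],
    [0,0,-2,0,0,0,-1],
    [-1,1.8,0,0,0,0,-1],
    [-2,3.3,0,0,0,0,-1],
    [-2,3.3,0,0,0,0,-1],
    [-2,3.3,0,0,0,0,-1],
    [-2,3.3,0,0,0,0,-1],
    [-2,3.3,0,0,0,0,-1],
    [-2,3.3,0,0,0,0,-1],
    [-2,3.3,0,0,0,0,-1],
    [-2,3.3,0,0,0,0,-1],
    [-1,0.5,0,0,0,0,-1],
    [0,0,0,0,0,0,-1],
    [0,0,0,0,0,0,-1],
    [0,0,0,0,0,0,-1]
  ]
}}

```text
time: 27.98
tool_pos: [0.7085, 0.0827, 0.0849]
tool_rot: [-0.001, 0.123, 0.992, -0.0]
contact_force: [0.1, -0.7, -0.1]
gripper_width: 0.424
grasp_force: 60.0
```

```bash
python3 snap.py w11
python3 - <<'E'
from auto import *
c,(p,uv,el,ra)=find("w11","base",68,.010,(.6485,.095)); print("base",c,p,uv,el)
print(tri([ra,loc("w2","base",(303,191),45,.01)[3]]))
om=m.mask
m.mask=lambda k,im:((im.max(2)<85)*255).astype(np.uint8)
c,(q,_,el,_)=find("w11","glass",24,.0295,(.6552,-.0093)); print("placed case",c,q,el[1],"want cushion .6552,-.0093")
m.mask=om
c,(q,_,el,_)=find("w11","back",30,.0175,(.6622,-.1143)); print("placed back",c,q,el[1],"want pad .6622,-.1143")
m.mask=lambda k,im:(lambda h:(((h[...,1]>200)|((h[...,1]<50)&(h[...,2]>150)))*255).astype(np.uint8))(cv2.cvtColor(im,cv2.COLOR_BGR2HSV))
c,(g,uv,el,_)=find("w11","mov",36,P[2]+.0087+.0085,P[:2]); print("held",c,g,uv,el[1],(T.T@(np.array([*g,P[2]])-P)).round(4),P)
go(*p,.0013,"tcp over base")
E
```

```text
cam [0.6314 0.1021 0.2416] [0.7084 0.0824 0.0851]
base (251, 123) [0.65156372 0.09189207] (249.1, 127.1) ((651.5218505859375, 91.9314956665039), (79.42662811279297, 82.02702331542969), 151.03330993652344)
(array([ 0.65139482,  0.09303604, -0.00318139]), np.float64(0.001585620403516604))
placed case (124, 170) [ 0.65254832 -0.00448664] (30.484935760498047, 32.18956756591797) want cushion .6552,-.0093
placed back (46, 202) [ 0.66298029 -0.11405322] (37.61323928833008, 42.11170196533203) want pad .6622,-.1143
held (254, 253) [0.70924563 0.08227677] (254.9, 253.9) (31.641040802001953, 31.84468650817871) [-0.0009  0.0001 -0.    ] [0.7083857  0.08243577 0.08506615]
tcp over base to go tool cm [ 5.73 -0.47  8.38]
```

Run:
```python
from auto import *
f=load("w11");im=f["img"]; print("base row127",im[127,160:345:12].max(1)," col250",im[50:220:12,250].max(1))
for t in(60,75,90):
    m.mask=lambda k,im:((im.max(2)<t)*255).astype(np.uint8)
    c,(p,uv,el,ra)=find("w11","base",72,.010,(.6485,.095)); print(t,p,uv,el)
m.mask=lambda k,im:(lambda h:((h[...,1]>210)&(h[...,0]<35)&(h[...,2]>100)).astype(np.uint8)*255)(cv2.cvtColor(im,cv2.COLOR_BGR2HSV))
c,(q,u,el,_)=find("w11","case",45,.026,(.6552,-.0093)); print("gold hull",c,u,q,el[1])
m.mask=lambda k,im:(lambda h:((h[...,0]>100)&(h[...,0]<130)&(h[...,1]>120)).astype(np.uint8)*255)(cv2.cvtColor(im,cv2.COLOR_BGR2HSV))
c,(q,u,el,_)=find("w11","cush",60,.018,(.6552,-.0093)); print("cushion",u,q,el[1])
for t in (60,70,80,100):
    m.mask=lambda k,im:((im.max(2)<t)*255).astype(np.uint8)
    c,(q,u,el,_)=find("w11","glass",34,.0295,(.6552,-.0093)); print("glass",t,u,q,el[1])
```

```text
base row127 [167 167 168  65  32  31  32  34  33  33  35  35  64 168  88 245]  col250 [137 170  66  37  36  34  33  33  32  30  55 166 117 249 111]
60 [0.65156372 0.09189207] (249.1, 127.1) ((651.5218505859375, 91.9314956665039), (79.42662811279297, 82.02702331542969), 151.03330993652344)
75 [0.64842673 0.09467188] (251.6, 122.4) ((648.4412841796875, 94.64261627197266), (87.77653503417969, 88.63997650146484), 170.21852111816406)
90 [0.64843696 0.09438086] (251.2, 122.5) ((648.4916381835938, 94.38362884521484), (88.34740447998047, 90.22847747802734), 176.0299072265625)
gold hull (126, 169) (129.3, 166.0) [ 0.65366721 -0.00722883] (42.33998489379883, 60.791770935058594)
cushion (134.2, 165.1) [ 0.6550553  -0.00754054] (68.13024139404297, 70.40866088867188)Traceback (most recent call last):
  File "<stdin>", line 12, in <module>
  File "auto.py", line 8, in find
    return c,loc(n,k,c,r,z)
             ~~~^^^^^^^^^^^
  File "loc.py", line 5, in loc
    h=blob(k,im,c,r); h=cv2.convexHull(h)[:,0]
  File "m.py", line 16, in blob
    c=max(cs,key=cv2.contourArea); return cv2.convexHull(c)[:,0] if k!="case" else c[:,0]
ValueError: max() iterable argument is empty
```

Base centre is (0.6484, 0.0945) with diameter 88–90. The placed case lies ~1.4 mm and the placed back ~1 mm from centre, which is good. Now lower the movement.

Request:
{"fn": "move_arm", "kwargs": {
  "rows": [
    [2.2,-0.1,0,0,0,0,-1],
    [2.5,-0.1,0,0,0,0,-1],
    [1.5,-0.1,0,0,0,0,-1],
    [0,0,1.5,0,0,0,-1],
    [0,0,2,0,0,0,-1],
    [0,0,2,0,0,0,-1],
    [0,0,1.2,0,0,0,-1],
    [0,0,0.7,0,0,0,-1],
    [0,0,0,0,0,0,-1],
    [0,0,0,0,0,0,-1],
    [0,0,0,0,0,0,-1],
    [0,0,0,0,0,0,-1]
  ]
}}

```text
time: 29.03
tool_pos: [0.6498, 0.0955, 0.0129]
tool_rot: [0.001, 0.123, 0.992, 0.0]
contact_force: [-0.4, -0.6, -0.2]
gripper_width: 0.419
grasp_force: 60.0
```

Request:
{"fn": "move_arm", "kwargs": {
  "rows": [
    [0,0,0.3,0,0,0,-1],
    [0,0,0,0,0,0,-1],
    [0,0,0,0,0,0,-1]
  ]
}}

```text
time: 29.28
tool_pos: [0.6486, 0.0955, 0.0086]
tool_rot: [0.0, 0.123, 0.992, 0.0]
contact_force: [-0.1, -0.1, -0.9]
gripper_width: 0.422
grasp_force: 60.0
```

Request:
{"fn": "move_arm", "kwargs": {
  "rows": [
    [0.06,-0.1,0.3,0,0,0,-1],
    [0,0,0.1,0,0,0,-1],
    [0,0,0,0,0,0,-1],
    [0,0,0,0,0,0,-1]
  ]
}}

```text
time: 29.62
tool_pos: [0.6475, 0.0946, 0.0041]
tool_rot: [-0.0, 0.123, 0.992, -0.0]
contact_force: [0.3, -0.2, -0.3]
gripper_width: 0.418
grasp_force: 60.0
```

Request:
{"fn": "move_arm", "kwargs": {
  "rows": [
    [0,0,0.12,0,0,0,-1],
    [0,0,0,0,0,0,-1],
    [0,0,0,0,0,0,-1]
  ]
}}

```text
time: 29.87
tool_pos: [0.6477, 0.0947, 0.0031]
tool_rot: [-0.0, 0.123, 0.992, -0.0]
contact_force: [1.1, 0.2, 0.6]
gripper_width: 0.419
grasp_force: 60.0
```

Request:
{"fn": "move_arm", "kwargs": {
  "rows": [
    [0,0,0.1,0,0,0,-1],
    [0,0,0,0,0,0,-1],
    [0,0,0,0,0,0,-1]
  ]
}}

```text
time: 30.12
tool_pos: [0.6477, 0.0947, 0.0021]
tool_rot: [-0.0, 0.123, 0.992, -0.0]
contact_force: [-0.3, 0.9, -0.8]
gripper_width: 0.419
grasp_force: 60.0
```

Request:
{"fn": "move_arm", "kwargs": {
  "rows": [
    [0,0,0.1,0,0,0,-1],
    [0,0,0,0,0,0,-1],
    [0,0,0,0,0,0,-1]
  ]
}}

```text
time: 30.37
tool_pos: [0.648, 0.0947, 0.0014]
tool_rot: [0.0, 0.123, 0.992, 0.0]
contact_force: [0.9, -0.3, 0.7]
gripper_width: 0.422
grasp_force: 60.2
```

Request:
{"fn": "move_arm", "kwargs": {
  "rows": [
    [0,0,0.1,0,0,0,-1],
    [0,0,0,0,0,0,-1],
    [0,0,0,0,0,0,-1]
  ]
}}

```text
time: 30.62
tool_pos: [0.648, 0.0947, 0.0014]
tool_rot: [0.0, 0.123, 0.992, -0.0]
contact_force: [-1.8, -0.3, 6.0]
gripper_width: 0.418
grasp_force: 60.9
```

Movement set down. Release, rise, go to the cover.

Request:
{"fn": "move_arm", "kwargs": {
  "rows": [
    [0,0,-0.1,0,0,0,-0.05],
    [0,0,0,0,0,0,0.1],
    [0,0,0,0,0,0,0.2],
    [0,0,0,0,0,0,0.2],
    [0,0,0,0,0,0,0.2],
    [0,0,-1.5,0,0,0,0.2],
    [0,0,-3,0,0,0,0.2],
    [0,0,-3,0,0,0,0.1],
    [0,0,-1,0,0,0,0],
    [1.7,0.15,0,0,0,0,0],
    [3.5,0.3,0,0,0,0,0],
    [3.5,0.3,0,0,0,0,0],
    [3.5,0.3,0,0,0,0,0],
    [3.5,0.3,0,0,0,0,0],
    [1.7,0.17,0,0,0,0,0],
    [0,0,0,0,0,0,0],
    [0,0,0,0,0,0,0],
    [0,0,0,0,0,0,0]
  ]
}}

```text
time: 32.12
tool_pos: [0.4839, 0.1517, 0.087]
tool_rot: [0.001, 0.123, 0.992, 0.0]
contact_force: [-0.2, -0.2, -1.1]
gripper_width: 0.501
grasp_force: 0.0
```

```bash
python3 snap.py w12
python3 - <<'E'
from auto import *
c,(p,uv,el,ra)=find("w12","cover",60,.022,(.4835,.1517)); print("cover",c,p,uv,el)
c,(k,uv,el,_)=find("w12","knob",18,.037,(.4835,.1517)); print("knob",c,k,uv,el)
print("knob3d",tri([_,loc("w2","knob",(325,67),12,.037)[3]]))
go(*p,.0145);go(*k,.0145)
E
```

```text
cam [0.4063 0.1711 0.2434] [0.4841 0.1516 0.087 ]
cover (255, 201) [0.48241413 0.15252299] (255.8, 197.9) ((482.4367370605469, 152.45777893066406), (67.67853546142578, 69.61682891845703), 64.27587127685547)
knob (255, 208) [0.48142821 0.15284995] (255.9, 205.2) ((481.4378967285156, 152.82737731933594), (12.720459938049316, 17.17549705505371), 76.6476821899414)
knob3d (array([0.48354818, 0.15215023, 0.03050017]), np.float64(0.0001999676904690898))
 to go tool cm [0.2  0.05 7.25]
 to go tool cm [0.3  0.06 7.25]
```

Request:
{"fn": "move_arm", "kwargs": {
  "rows": [
    [0.08,0.03,1.5,0,0,0,-0.1],
    [0,0,2,0,0,0,-0.2],
    [0,0,1.6,0,0,0,-0.2],
    [0,0,0.8,0,0,0,-0.2],
    [0,0,0.4,0,0,0,-0.2],
    [0,0,0,0,0,0,-0.2],
    [0,0,0,0,0,0,-0.2],
    [0,0,0,0,0,0,-0.2]
  ]
}}

```text
time: 32.83
tool_pos: [0.4832, 0.1524, 0.0244]
tool_rot: [0.001, 0.123, 0.992, 0.0]
contact_force: [-0.4, 0.0, -0.4]
gripper_width: 0.401
grasp_force: 0.0
```

Request:
{"fn": "move_arm", "kwargs": {
  "rows": [
    [0,0,0.3,0,0,0,-0.2],
    [0,0,0.3,0,0,0,-0.2],
    [0,0,0,0,0,0,-0.2],
    [0,0,0,0,0,0,-0.2]
  ]
}}

```text
time: 33.17
tool_pos: [0.4818, 0.1523, 0.0171]
tool_rot: [-0.0, 0.123, 0.992, -0.0]
contact_force: [0.3, -0.5, -0.6]
gripper_width: 0.397
grasp_force: 0.0
```

Request:
{"fn": "move_arm", "kwargs": {
  "rows": [
    [-0.13,0,0.2,0,0,0,-0.2],
    [0,0,0,0,0,0,-0.2],
    [0,0,0,0,0,0,-0.4],
    [0,0,0,0,0,0,-0.6],
    [0,0,0,0,0,0,-1],
    [0,0,0,0,0,0,-1],
    [0,0,0,0,0,0,-1],
    [0,0,0,0,0,0,-1],
    [0,0,0,0,0,0,-1]
  ]
}}

```text
time: 33.92
tool_pos: [0.4835, 0.152, 0.0155]
tool_rot: [0.0, 0.123, 0.992, 0.0]
contact_force: [-0.5, 0.1, 2.2]
gripper_width: 0.124
grasp_force: 58.6
```

Request:
{"fn": "move_arm", "kwargs": {
  "rows": [
    [0,0,-0.5,0,0,0,-1],
    [0,0,-1.5,0,0,0,-1],
    [0,0,-2.5,0,0,0,-1],
    [0,0,-2.5,0,0,0,-1],
    [0,0,-1,0,0,0,-1],
    [-1.7,-0.1,0,0,0,0,-1],
    [-3.4,-0.2,0,0,0,0,-1],
    [-3.4,-0.2,0,0,0,0,-1],
    [-3.4,-0.2,0,0,0,0,-1],
    [-3.4,-0.2,0,0,0,0,-1],
    [-3.4,-0.2,0,0,0,0,-1],
    [-3.4,-0.2,0,0,0,0,-1],
    [-3,-0.2,0,0,0,0,-1],
    [0,0,0,0,0,0,-1],
    [0,0,0,0,0,0,-1],
    [0,0,0,0,0,0,-1]
  ]
}}

```text
time: 35.25
tool_pos: [0.722, 0.0764, 0.094]
tool_rot: [-0.001, 0.123, 0.992, -0.0]
contact_force: [0.2, 0.5, 0.2]
gripper_width: 0.123
grasp_force: 58.6
```

```bash
python3 snap.py w13
python3 - <<'E'
from auto import *
m.mask=lambda k,im:((im.max(2)<80)*255).astype(np.uint8)
c,(p,uv,el,ra)=find("w13","base",72,.010,(.6484,.0945)); print("base",c,p,uv,el)
m.mask=lambda k,im:(lambda h:(((h[...,1]>180)&(h[...,0]<35)|((h[...,1]<50)&(h[...,2]>150)))*255).astype(np.uint8))(cv2.cvtColor(im,cv2.COLOR_BGR2HSV))
c,(q,uv,el,_)=find("w13","mov",38,.0185,p); print("mov",c,q,uv,el)
m.mask=lambda k,im:((im.max(2)<60)*255).astype(np.uint8)
print(P); go(*p,.0255,"tcp over base"); 
cv2.imwrite("pics/w13b.png",load("w13")["img"])
E
```

```text
cam [0.6451 0.0958 0.2507] [0.7218 0.0767 0.0944]
base (254, 104) [0.64851266 0.09452519] (254.9, 104.3) ((648.5048828125, 94.4970703125), (88.20872497558594, 89.36551666259766), 179.44969177246094)
mov (254, 104) [0.64904942 0.09423809] (254.6, 105.3) ((649.5531005859375, 94.02838897705078), (38.940185546875, 43.502098083496094), 73.97402954101562)
[0.72179077 0.07666713 0.0943649 ]
tcp over base to go tool cm [ 7.53 -0.05  6.9 ]
```

View pics/w13b.png

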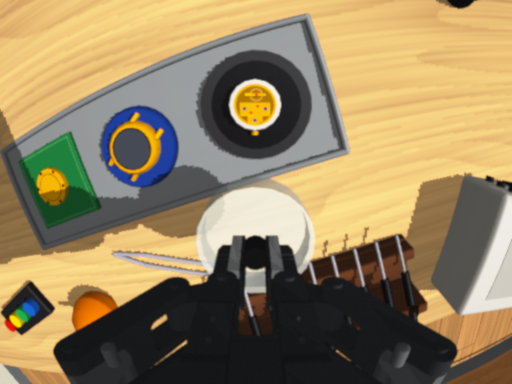

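The picture shows the movement central on the base (255,105), case on the cushion (135,148), back on the pad (52,187), and the cover hanging level at (255,245). Now lower the cover.

Request:
{"fn": "move_arm", "kwargs": {
  "rows": [
    [2,0,0,0,0,0,-1],
    [2.5,-0.05,0,0,0,0,-1],
    [2,0,0,0,0,0,-1],
    [1,0,0,0,0,0,-1],
    [0,0,1,0,0,0,-1],
    [0,0,1.5,0,0,0,-1],
    [0,0,1.5,0,0,0,-1],
    [0,0,0,0,0,0,-1],
    [0,0,0,0,0,0,-1],
    [0,0,0,0,0,0,-1]
  ]
}}

```text
time: 36.13
tool_pos: [0.6504, 0.0938, 0.0545]
tool_rot: [-0.0, 0.123, 0.992, -0.0]
contact_force: [0.3, 0.4, 0.7]
gripper_width: 0.122
grasp_force: 58.6
```

Request:
{"fn": "move_arm", "kwargs": {
  "rows": [
    [0,0,0,0,0,0,-1],
    [0,0,0,0,0,0,-1]
  ]
}}

```text
time: 36.3
tool_pos: [0.6511, 0.0939, 0.056]
tool_rot: [0.001, 0.123, 0.992, 0.0]
contact_force: [0.9, 0.5, -0.2]
gripper_width: 0.126
grasp_force: 58.6
```

Request:
{"fn": "move_arm", "kwargs": {
  "rows": [
    [0.18,0,1,0,0,0,-1],
    [0,0,0.8,0,0,0,-1],
    [0,0,0.4,0,0,0,-1],
    [0,0,0,0,0,0,-1],
    [0,0,0,0,0,0,-1],
    [0,0,0,0,0,0,-1],
    [0,0,0,0,0,0,-1]
  ]
}}

```text
time: 36.88
tool_pos: [0.6488, 0.0945, 0.0336]
tool_rot: [0.0, 0.123, 0.992, 0.0]
contact_force: [0.7, -0.4, -0.8]
gripper_width: 0.124
grasp_force: 58.6
```

Request:
{"fn": "move_arm", "kwargs": {
  "rows": [
    [0,0,0.2,0,0,0,-1],
    [0,0,0,0,0,0,-1],
    [0,0,0,0,0,0,-1]
  ]
}}

```text
time: 37.13
tool_pos: [0.6484, 0.0945, 0.0312]
tool_rot: [0.0, 0.123, 0.992, 0.0]
contact_force: [-0.1, 0.1, -0.6]
gripper_width: 0.121
grasp_force: 58.6
```

Request:
{"fn": "move_arm", "kwargs": {
  "rows": [
    [0,0,0.2,0,0,0,-1],
    [0,0,0.1,0,0,0,-1],
    [0,0,0,0,0,0,-1],
    [0,0,0,0,0,0,-1]
  ]
}}

```text
time: 37.47
tool_pos: [0.6483, 0.0945, 0.028]
tool_rot: [-0.0, 0.123, 0.992, -0.0]
contact_force: [-0.2, 0.2, -0.1]
gripper_width: 0.12
grasp_force: 58.6
```

Request:
{"fn": "move_arm", "kwargs": {
  "rows": [
    [0,0,0.15,0,0,0,-1],
    [0,0,0,0,0,0,-1],
    [0,0,0,0,0,0,-1]
  ]
}}

```text
time: 37.72
tool_pos: [0.6483, 0.0945, 0.0265]
tool_rot: [-0.0, 0.123, 0.992, -0.0]
contact_force: [-0.6, 0.3, -0.8]
gripper_width: 0.123
grasp_force: 58.6
```

Request:
{"fn": "move_arm", "kwargs": {
  "rows": [
    [0,0,0.1,0,0,0,-1],
    [0,0,0,0,0,0,-1],
    [0,0,0,0,0,0,-1]
  ]
}}

```text
time: 37.97
tool_pos: [0.6484, 0.0945, 0.0256]
tool_rot: [-0.0, 0.123, 0.992, -0.0]
contact_force: [0.3, -0.8, -0.8]
gripper_width: 0.125
grasp_force: 58.6
```

Request:
{"fn": "move_arm", "kwargs": {
  "rows": [
    [0,0,0.1,0,0,0,-1],
    [0,0,0,0,0,0,-1],
    [0,0,0,0,0,0,-1]
  ]
}}

```text
time: 38.22
tool_pos: [0.6486, 0.0945, 0.0255]
tool_rot: [-0.0, 0.123, 0.992, -0.0]
contact_force: [-4.1, -0.0, 5.5]
gripper_width: 0.123
grasp_force: 59.0
```

Request:
{"fn": "move_arm", "kwargs": {
  "rows": [
    [0,0,0.1,0,0,0,-1],
    [0,0,0,0,0,0,-1],
    [0,0,0,0,0,0,-1]
  ]
}}

```text
time: 38.47
tool_pos: [0.6486, 0.0945, 0.0254]
tool_rot: [-0.0, 0.123, 0.992, -0.0]
contact_force: [-5.9, -0.0, 9.4]
gripper_width: 0.12
grasp_force: 59.7
```

The cover stands on the base at the predicted height. Release to a narrow opening, rise, move back so that the camera sees everything, and check.

Request:
{"fn": "move_arm", "kwargs": {
  "rows": [
    [0,0,-0.12,0,0,0,-0.7],
    [0,0,0,0,0,0,-0.4],
    [0,0,0,0,0,0,-0.2],
    [0,0,0,0,0,0,-0.2],
    [0,0,0,0,0,0,-0.2],
    [0,0,-1,0,0,0,-0.2],
    [0,0,-2,0,0,0,-0.2],
    [0,0,-3,0,0,0,-0.2],
    [0,0,-3,0,0,0,-0.2],
    [-3,-0.5,-2,0,0,0,-0.2],
    [-3,-0.5,-2,0,0,0,-0.2],
    [-2,-0.5,-1,0,0,0,-0.2],
    [0,0,0,0,0,0,-0.2],
    [0,0,0,0,0,0,-0.2],
    [0,0,0,0,0,0,-0.2]
  ]
}}

```text
time: 39.72
tool_pos: [0.7214, 0.0608, 0.1641]
tool_rot: [-0.001, 0.123, 0.992, 0.0]
contact_force: [-0.9, 0.3, -0.3]
gripper_width: 0.403
grasp_force: 0.0
```

```bash
python3 snap.py w14
python3 - <<'E'
from auto import *
b=(.6485,.0945)
m.mask=lambda k,im:((im.max(2)<60)*255).astype(np.uint8)
c,(q,uv,el,r1)=find("w14","knob",11,.046,b); print("knob",c,q,uv,el)
f=load("w14"); im=f["img"]; c0,_=c,0
print("row through cover",im[c[1],c[0]-75:c[0]+76:6].max(1))
s=cv2.cvtColor(im,cv2.COLOR_BGR2GRAY)
g=s.copy(); ok=None
for t in (70,80,95):
    m.mask=lambda k,im:(((im.max(2)>t)&(cv2.cvtColor(im,cv2.COLOR_BGR2HSV)[...,1]<120))*255).astype(np.uint8)
    c,(q,uv,el,_)=find("w14","cover",int(46),.030,b); print("cover",t,q,uv,el)
m.mask=lambda k,im:(lambda h:((h[...,1]>210)&(h[...,0]<35)&(h[...,2]>100)).astype(np.uint8)*255)(cv2.cvtColor(im,cv2.COLOR_BGR2HSV))
c,(q,u,el,_)=find("w14","case",40,.026,(.6552,-.0093)); print("case",q,el[1])
c,(q,u,el,_)=find("w14","back",30,.0175,(.6622,-.1143)); print("back",q,el[1])
E
```

```text
cam [0.6444 0.0801 0.3208] [0.7209 0.061  0.1635]
knob (271, 100) [0.64851164 0.09393943] (271.1, 100.6) ((648.57373046875, 93.940673828125), (10.768095970153809, 11.515562057495117), 155.5949249267578)
row through cover [151 150 150 150  81  76  32 180 179 196 204 213  40  44 198 216 183 183
 185  62 155 155  62 212 239 236]
cover 70 [0.648001   0.09413688] (270.0, 100.0) ((648.0045776367188, 94.13713073730469), (89.1539306640625, 90.57762908935547), 66.4728012084961)
cover 80 [0.64869699 0.09473425] (270.9, 100.5) ((648.6727294921875, 94.64903259277344), (70.41752624511719, 70.51536560058594), 46.38115692138672)
cover 95 [0.64871041 0.09454087] (270.7, 100.6) ((648.682373046875, 94.58138275146484), (69.74876403808594, 70.08132934570312), 108.27362060546875)
case [ 0.65400048 -0.00787931] (41.305320739746094, 59.94038772583008)
back [ 0.66307106 -0.11433093] (37.225746154785156, 39.837677001953125)
```

Cover, case and back are all within ~1.5 mm of their rests' centres, and the cover is round and level. Hand in.

```bash
python3 -c "
from plant import manip
print(manip.job_done())"
```

```text
the job is handed in; nothing more can be done
None
```

The job is handed in: the gold case, case back and movement lie on their rests within about 1.5 mm of centre by camera, the cover stands centrally over the movement, and the steel parts were not touched. The first grip on the case closed on nothing because the fingertips stand about 17–20 mm behind the reported TCP, so I repeated it lower.

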